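Load the parts tumbler from the tray and start it

ROBOT

A 6-joint arm with a two-finger parallel gripper is mounted at the origin on a cart in front of the work surface, level with it; the furniture and walls round the work are solid. World frame = base frame: x ahead of the robot, y to its left, z up, the work surface at z = 0. Lengths are in m, angles in rad, forces in N, time in s.
With the tool pointing down it reaches from about 0.25 to 0.775 m from the base axis. Payload 4 kg.
Tool frame: the origin (TCP) lies at the centre of the arm's flange, where the gripper is bolted on; the fingertips stand ahead of it and the grasp point (between the pads) lies 180 mm ahead of it (robot.tcp_to_tips is the z of the fingertips in the tool frame, in m); z points along the fingers, y is the direction in which the jaws open and shut (so a half turn about z gives the same grasp; the last joint's range is limited). The gripper opens to 94 mm and grips with 3 to 60 N. Pads are 16 mm wide; open, the fingers measure 119 mm over their backs; the gripper's body (75 mm by 177 mm) begins 78 mm behind the grasp point.
Start: joints at [-1.348, 0.087, 1.371, -0, 1.684, -0.103], TCP at [0.176, -0.521, 0.405] pointing down, gripper open.
Joint ranges: [-3.1, 3.1], [-0.76, 2.03], [0.27, 2.55], [-1.08, 4.22], [0.17, 2.65], [-2.57, 2.57]. Speed limits (rad/s): [2.79, 2.79, 3.14, 3.14, 3.14, 3.14].

INTERFACE

Orientations are given as [roll, pitch, yaw] about the fixed x, y, z axes, in that order (R = Rz(yaw) Ry(pitch) Rx(roll)).
In Python, from bench import robot gives the robot as it stands.
- The arm moves only by the tool move_arm, never from a script. Its argument "increments" is a list that holds one entry, the list of rows, each a list of 7 numbers: the opening, from 0 (shut) to 1 (fully open), then the shift along the tool's x, y, z as a fraction of full scale, then the turn, a rotation vector about the tool's x, y, z as a fraction of full scale. In form: [[[jaw, dx, dy, dz, rx, ry, rz], ...]]. A call has 1 to 8 rows; each row is the pose to reach, as a shift and turn from the pose commanded when the call began, along the tool's axes at that moment; what a row does not reach only later rows make up. Full scale, the value 1, is 0.1 m for a shift and pi/2 rad for a turn. A row lasts 1/12 s, in which the tool goes at most 41.7 mm and 7.16 degrees, less where a joint would pass 70% of its speed; a pose out of reach is approached as far as the arm can. A call with a number of a shift or a turn outside -1 to 1 is refused whole. A call with a gripper value outside its range is refused whole. The fingers move at their own pace and stop on an object; the grip force is fixed at half the most. Time passes only in rows, so rows that repeat a pose let the fingers close. It gives the time, the measured TCP pose, the force and the opening at its end, in the units of the state.
- robot.get_obs(): the state, without advancing time (a new reading comes with each control period).
- robot.snapshot(name): name is "scene" or "side" or "wrist"; returns (picture, depth): 480x640x3 uint8, red, green, blue; 480x640 float32, m along the optical axis (not along the pixel's ray), 0 where there is no reading.
- robot.camera_params(name): a dict with "mtx" (3x3 intrinsics, pixels), "R" (3x3) and "t" (3): a world point X has camera coordinates R X + t. Camera axes: x right, y down, z forward; pixel columns grow to the right and rows downward; lengths in m; the calibration is good to about 2 mm. A picture is of the moment at which its call begins: read the wrist's pose just before it. camera_params takes no time and is no camera call; for the wrist camera it gives the pose at the moment of the call.
- robot.close_job(): hands the job in, once; it reports no verdict.
The state is a dict: "time": time; "joint_positions": joint angles; "qvel": joint speeds; "joint_torque": joint torques, N m; "tool_pos": TCP position; "ee_rot": TCP orientation; "wrist_force": force on the tool from outside, world axes, zero at the start; "wrist_torque": the same for the moment, N m; "width": finger opening in m.
Only numpy, scipy, OpenCV 4.12 (cv2) and the standard library are available. Lean on these libraries where they do the work, as an engineer would, in place of code of your own. Each camera call takes 0.05 s, during which the arm holds its last target.

TASK

Switch the parts tumbler off at its toggle first. Then gather every loose hex bolt from the bench onto the tray with those already there, lift the tray by its bar and tip all the bolts off its open end into the tumbler's tub, set the empty tray flat on its mat again, and last of all switch the tumbler back on. Leave everything else on the bench where it is.

Things in the scene. Friction and masses are not known exactly. Their poses are not given: they have to be found in the camera images.
- tumbler: Grey fixed bench-top tumbler: open tub 184 (x) x 214 (y) mm outside, 170 x 200 inside, rim 90 mm (rubber edging 95) above the bench, inner floor at 28 mm. Origin: tub centre at bench level; z up, x away from the robot, y left. On its front (-x) a control box, 66 x 120 mm, centred at x -125 mm, top 50 mm high, with the toggle in its middle and an amber lamp 40 mm left of that.
- switch (a joint): Toggle on the tumbler's control box, rad: 0 upright, +0.42 = ON (bat leans along the tumbler's +y, towards the pilot lamp), -0.42 = OFF (leans along -y, away from the lamp). A light over-centre action (about 1 N at the tip) snaps the bat to whichever side of upright it is pushed past. It starts ON.
- switch_tip (a point): Free end of the toggle's steel bat (50 mm long, 9 to 13 mm thick, pivot at x -125, y 0, z 50 mm in the tumbler's frame).
- tray: Loose metal tray, 0.28 kg, 200 (its x) x 170 (its y) mm, floor 4 mm thick, rims 19 mm high on three sides; the end at +x is open. Origin: centre of the underside, z up. Smooth (friction about 0.3): bolts slide off once it is tipped some 20 degrees, briskly at 35 to 45. A wooden carrying bar runs across it along y, above the floor.
- tray_bar (a point): Middle of the tray's wooden carrying bar: 16 mm thick (tray x), 18 mm tall, 170 mm long (tray y), from 42 to 60 mm above the tray's underside, 10 mm behind the tray's centre. Axes as the tray's.
- mat: Black rubber mat fixed to the bench, 220 (x) x 185 (y) x 3 mm, on which the tray stands at the start. Origin: centre of its underside; its x is the tray's tipping direction at the start, roughly towards the tumbler.
- bolt_1: Steel hex bolt lying on its side, 62 mm long (its y), head 22 mm across (x), 19 mm high, 0.07 kg; origin at the centre of its underside as it lies at the start (it may roll). Starts on the bench if present.
- bolt_2: Steel hex bolt lying on its side, 62 mm long (its y), head 22 mm across (x), 19 mm high, 0.07 kg; origin at the centre of its underside as it lies at the start (it may roll). Starts on the bench if present.
- bolt_3: Steel hex bolt lying on its side, 62 mm long (its y), head 22 mm across (x), 19 mm high, 0.07 kg; origin at the centre of its underside as it lies at the start (it may roll). Starts on the bench if present.
- bolt_4: Steel hex bolt lying on its side, 62 mm long (its y), head 22 mm across (x), 19 mm high, 0.07 kg; origin at the centre of its underside as it lies at the start (it may roll). Starts on the bench if present.
- bolt_5: Steel hex bolt lying on its side, 62 mm long (its y), head 22 mm across (x), 19 mm high, 0.07 kg; origin at the centre of its underside as it lies at the start (it may roll). Starts on the bench if present.
- bolt_6: Steel hex bolt lying on its side, 62 mm long (its y), head 22 mm across (x), 19 mm high, 0.07 kg; origin at the centre of its underside as it lies at the start (it may roll). Starts on the rear part of the tray if present.
- bolt_7: Steel hex bolt lying on its side, 62 mm long (its y), head 22 mm across (x), 19 mm high, 0.07 kg; origin at the centre of its underside as it lies at the start (it may roll). Starts on the rear part of the tray if present.
- screwdriver: Bystander: yellow screwdriver, 30 x 197 x 30 mm, lying between the tumbler and the tray; origin at the centre of its underside.
- masking_tape: Bystander: roll of masking tape, 109 mm round, 24 mm high; origin at the centre of its underside.
Not all that is in view belongs to the job. Leave any orange or purple look-alike of the bolt_3 alone. Leave any green or pink look-alike of the bolt_5 alone.

How it is judged:
By the outcome, as a careful person would: the job done as asked, in the order asked, and still so for the second after the job is handed in, with the robot touching nothing.
Of bolt_1, bolt_2, bolt_3, bolt_4, bolt_5, bolt_6, bolt_7 only 5 to 7 are there at a start; the rules pass over those that are not, and their reading is None.
At some moment in a run one of bolt_1, bolt_2, bolt_3, bolt_4, bolt_5 may be knocked a few centimetres aside while the robot is not near it.
It also fails if it takes over 210 s, if anything falls off the work surface, if the arm or the gripper's body presses on something with over 40 N, if the wrist force passes 120 N, or if a joint passes its speed limit or range.

## Working session

There is one attempt and no reset: what is moved stays moved. The work goes in short steps, Python scripts to look and compute and a tool call to move; the robot and the scene stay as the last step left them, time stands still between calls to the robot, and variables do not carry over. Pictures are saved under pics/ and viewed, and the job is handed in when it is done.

Besides the shell and the picture viewer there is one more tool, called after "Emit:" by a JSON object that holds its "op" and its "data". move_arm: Moves the arm, as the interface text tells. Its arguments: {"type":"object","properties":{"increments":{"type":"array","items":{"type":"array","items":{"type":"array","items":{"type":"number","minimum":-1,"maximum":1}}}}},"required":["increments"]}

```bash
ls; mkdir -p pics; python3 - <<'E'
from bench import robot
import cv2,numpy as np
print(robot.get_obs()); print(robot.tcp_to_tips)
for n in ("scene","side","wrist"):
    p=robot.camera_params(n); im,d=robot.snapshot(n)
    cv2.imwrite(f"pics/a_{n}.png",im[:,:,::-1]); np.savez(f"pics/a_{n}.npz",im=im,d=d,**p)
    print(n,p)
E
```

```text
pics
{'time': 0.0, 'joint_positions': array([-1.34809892e+00,  8.79726693e-02,  1.37222963e+00, -1.28315775e-05,
        1.68359256e+00, -1.03084588e-01]), 'qvel': array([ 0.00169968, -0.00077341,  0.00010374, -0.00128525, -0.00083998,
       -0.00109215]), 'joint_torque': array([-2.08889905e-03, -3.40183961e+01, -3.02425361e+01,  7.16505619e-02,
        3.29523382e-02, -1.54313648e-04]), 'tool_pos': array([ 0.17600618, -0.52096826,  0.40350653]), 'ee_rot': array([-3.13940082e+00, -2.13926228e-04,  3.25780327e-01]), 'wrist_force': array([-1.46278606,  0.4147785 , -0.50195197]), 'wrist_torque': array([-0.0363056 , -0.04293346, -0.04105937]), 'width': 0.09386374316371074}
0.1992
scene {'mtx': array([[603.13212652,   0.        , 328.41505012],
       [  0.        , 603.13212652, 236.89296616],
       [  0.        ,   0.        ,   1.        ]]), 'R': array([[ 0.49136937, -0.8706868 , -0.02146234],
       [-0.49704033, -0.26009726, -0.82782868],
       [ 0.71519721,  0.4174373 , -0.56057029]]), 't': array([-0.27485783,  0.31022276,  1.02770112])}
side {'mtx': array([[552.72603828,   0.        , 316.13449838],
       [  0.        , 552.72603828, 227.22076546],
       [  0.        ,   0.        ,   1.        ]]), 'R': array([[-0.81184451, -0.58355754,  0.01921171],
       [-0.36600144,  0.48299275, -0.79546273],
       [ 0.45491916, -0.65282356, -0.60569791]]), 't': array([0.37234562, 0.2595287 , 1.21766629])}
wrist {'mtx': array([[420.23398626,   0.        , 323.00116807],
       [  0.        , 420.23398626, 244.40108236],
       [  0.        ,   0.        ,   1.        ]]), 'R': array([[ 0.31878959, -0.94782353, -0.00193782],
       [-0.917521  , -0.30910924,  0.25021331],
       [-0.23775706, -0.07798741, -0.96818879]]), 't': array([-0.54815869, -0.0246236 ,  0.39059608])}
```

View pics/a_scene.png

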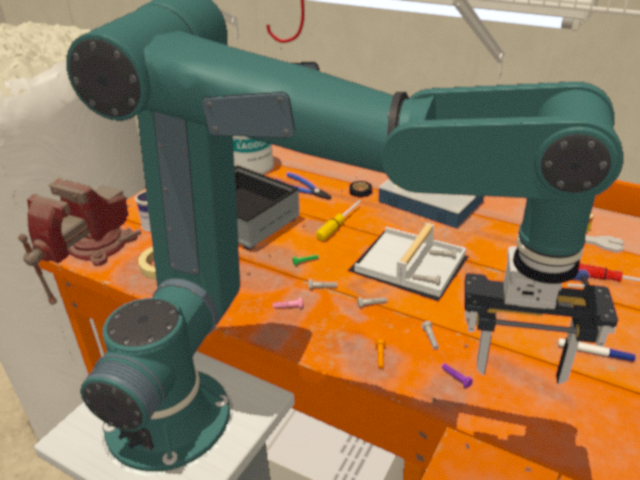

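View pics/a_side.png

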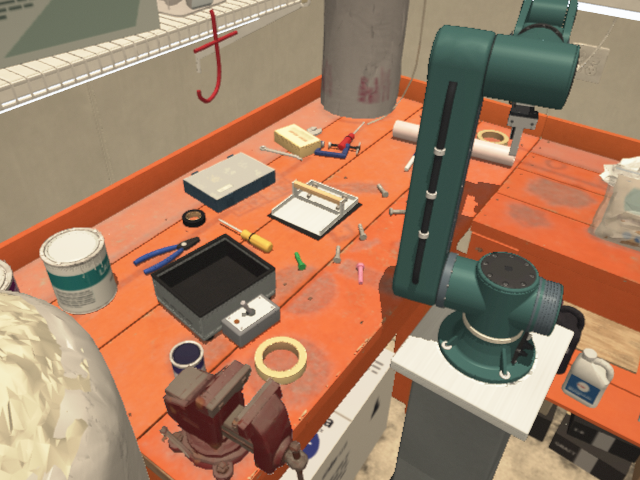

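View pics/a_wrist.png

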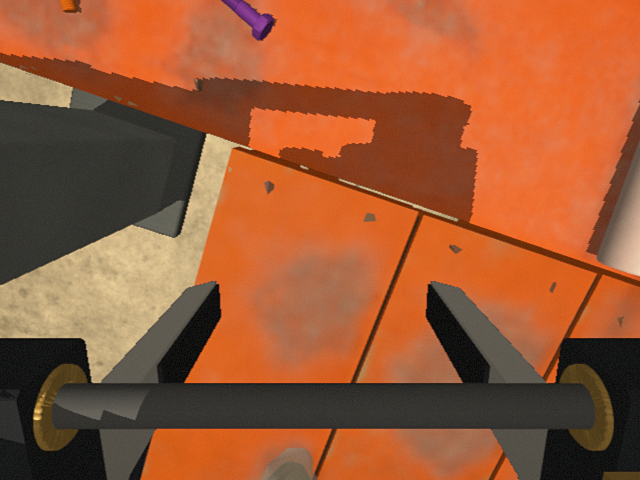

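The scene view shows three grey bolts on the bench at about (322,285), (370,301) and (430,334), bolts on the tray near (432,278), and coloured decoys. I'll zoom in.

```bash
python3 - <<'E'
import cv2
a=cv2.imread("pics/a_scene.png");b=cv2.imread("pics/a_side.png")
cv2.imwrite("pics/z1.png",cv2.resize(a[210:400,270:480],None,fx=3.5,fy=3,interpolation=2)[:600])
cv2.imwrite("pics/z2.png",cv2.resize(b[150:370,140:420],None,fx=2.7,fy=2.7,interpolation=2))
E
```

```text
(no output)
```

View pics/z1.png

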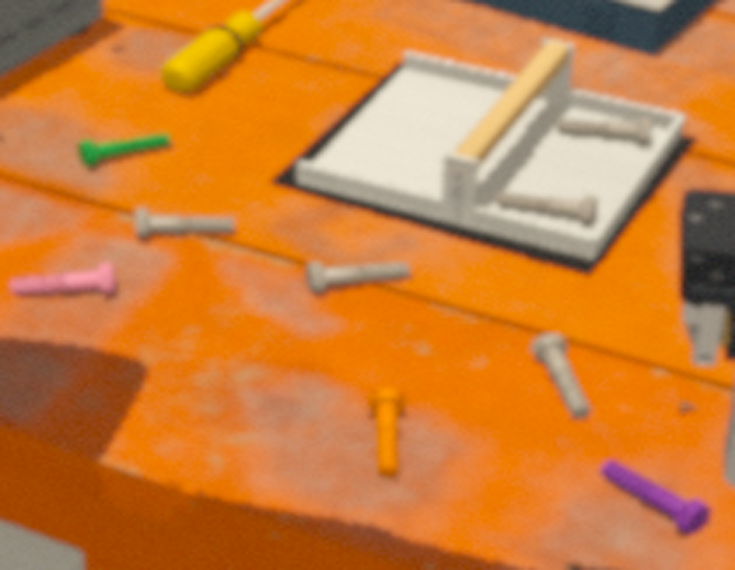

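View pics/z2.png

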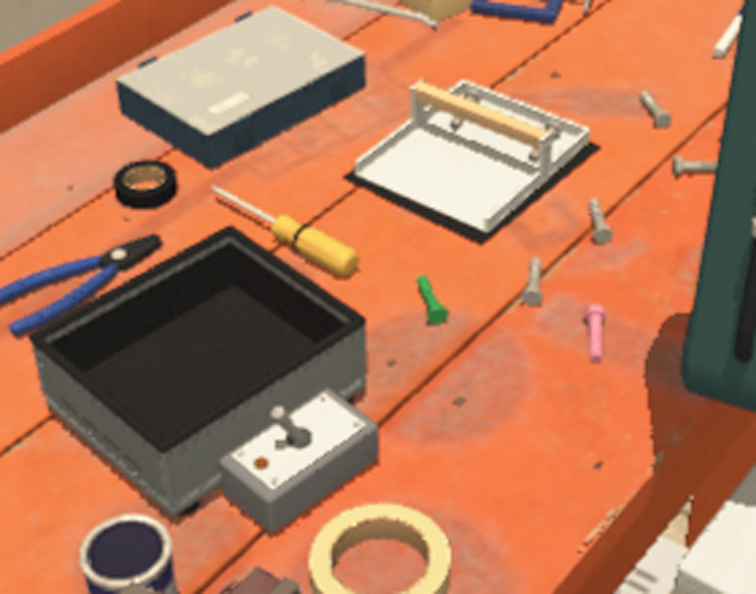

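```bash
cat > h.py <<'E'
import numpy as np, cv2
from bench import robot
from scipy.spatial.transform import Rotation as Ro
def load(f):
    z=np.load(f); return z['im'],z['d'],dict(mtx=z['mtx'],R=z['R'],t=z['t'])
def pts(d,p):
    v,u=np.mgrid[0:480,0:640]; K=p['mtx']
    X=np.stack([(u-K[0,2])/K[0,0]*d,(v-K[1,2])/K[1,1]*d,d],-1)
    return (X-p['t'])@p['R']
def ray(u,v,p,z):
    K=p['mtx']; r=np.array([(u-K[0,2])/K[0,0],(v-K[1,2])/K[1,1],1.])
    c=-p['R'].T@p['t']; w=p['R'].T@r
    return c+w*(z-c[2])/w[2]
def proj(X,p):
    c=p['R']@np.asarray(X)+p['t']; q=p['mtx']@c; return q[:2]/q[2]
def snap(n,f):
    p=robot.camera_params(n); im,d=robot.snapshot(n)
    cv2.imwrite(f"pics/{f}.png",im[:,:,::-1]); np.savez(f"pics/{f}.npz",im=im,d=d,**p); return im,d,p
def topdown(files,out,x0=0.2,x1=0.9,y0=-0.45,y1=0.45,res=0.0015):
    W=int((y1-y0)/res);H=int((x1-x0)/res); img=np.zeros((H,W,3),np.uint8);zb=np.full((H,W),-1.)
    for f in files:
        im,d,p=load(f);P=pts(d,p);m=(d>0)&(P[...,2]<0.12)&(P[...,2]>-.02)
        c=((y1-P[...,1])/res).astype(int);r=((x1-P[...,0])/res).astype(int)
        m&=(c>=0)&(c<W)&(r>=0)&(r<H)
        for k in np.argsort(P[...,2][m]):
            a,b=r[m][k],c[m][k]
            img[max(0,a-1):a+1,max(0,b-1):b+1]=im[m][k][::-1]
    cv2.imwrite(out,img)
def to_tool(dw):  # world shift -> tool axes in units of full scale
    o=robot.get_obs(); return Ro.from_euler('xyz',o['ee_rot']).inv().apply(dw)*10
E
python3 - <<'E'
from h import *
topdown(["pics/a_side.npz","pics/a_scene.npz"],"pics/td.png",0.15,0.95,-0.5,0.55)
E
```

```text
Still running in the background as job /tmp/bash_jobs.1000/000c6b045fab (pid 563). You'll get a notice when it ends.
```

```bash
kill -- -$(cat /tmp/bash_jobs.1000/000c6b045fab/pid); python3 - <<'E'
s=open('h.py').read()
s=s[:s.index("        for k in np.arg")]+"""        o=np.argsort(P[...,2][m]); a,b,cc=r[m][o],c[m][o],im[m][o][:,::-1]
        for i in (0,1):
            for j in (0,1): img[np.maximum(a-i,0),np.maximum(b-j,0)]=cc
    cv2.imwrite(out,img)
"""+s[s.index("def to_tool"):]
open('h.py','w').write(s)
E
python3 - <<'E'
from h import *
topdown(["pics/a_side.npz","pics/a_scene.npz"],"pics/td.png",0.15,0.95,-0.5,0.55)
E
```

```text
(no output)
```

View pics/td.png

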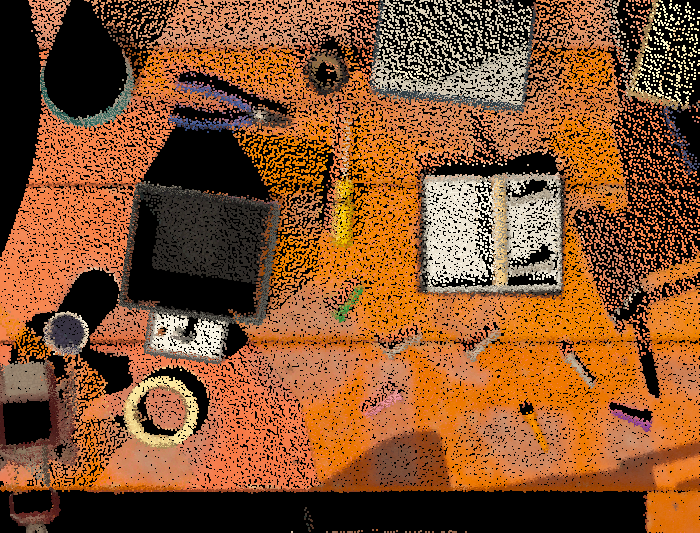

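```bash
python3 - <<'E'
from h import *
im,d,p=load("pics/a_side.npz");P=pts(d,p)
for n,(u,v) in dict(b1=(337,254),b2=(362,233),b3=(382,190),q=(397,211)).items(): print(n,ray(u,v,p,.01),P[v,u], im[v,u])
i2,d2,p2=load("pics/a_scene.npz")
print(proj(ray(397,211,p,.01),p2))
cv2.imwrite("pics/z3.png",cv2.resize(cv2.imread("pics/a_side.png")[170:240,340:440],None,fx=7,fy=7,interpolation=2))
E
```

```text
b1 [ 0.42886033 -0.05140969  0.01      ] [ 0.42576175 -0.04644441  0.01490476] [194 175 148]
b2 [ 0.42405934 -0.16676019  0.01      ] [ 0.42073486 -0.16072855  0.01530583] [195 177 150]
b3 [ 0.48863208 -0.38560612  0.01      ] [ 0.48421536 -0.37689677  0.01634367] [173 156 133]
q [ 0.39808808 -0.31637329  0.01      ] [ 0.39856794 -0.31741407  0.0091983 ] [197 179 152]
[429.04372784 332.57670656]
```

View pics/z3.png

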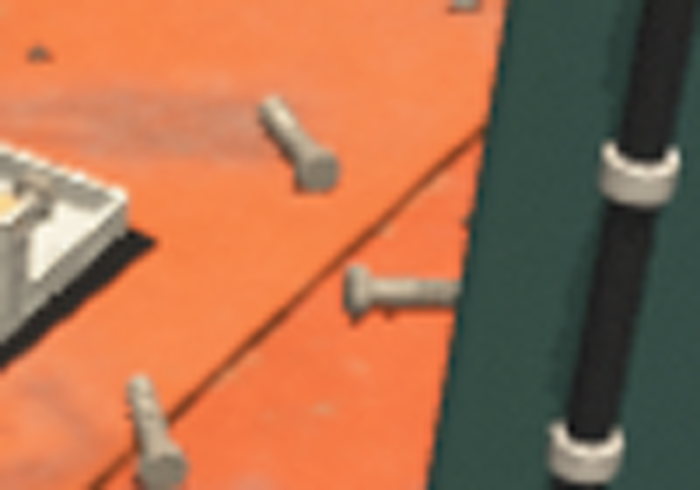

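```bash
python3 - <<'E'
from h import *
im,d,p=load("pics/a_side.npz");P=pts(d,p)
i2,d2,p2=load("pics/a_scene.npz");P2=pts(d2,p2)
A=np.vstack([P[d>0],P2[d2>0]])
def sel(A,x,y,z): return A[(A[:,0]>x[0])&(A[:,0]<x[1])&(A[:,1]>y[0])&(A[:,1]<y[1])&(A[:,2]>z[0])&(A[:,2]<z[1])]
def rect(B,n):
    r=cv2.minAreaRect((B[:,:2]*1000).astype(np.float32)); print(n,len(B),[np.round(q,1) for q in r],'zmed',np.median(B[:,2])); return r
rim=sel(A,(.42,.72),(.1,.4),(.084,.105)); rect(rim,'rim')
rect(sel(A,(.40,.5),(.19,.35),(.045,.054)),'box')
tr=sel(A,(.5,.72),(-.33,-.06),(.012,.03)); rect(tr,'tray')
bar=sel(A,(.5,.72),(-.33,-.06),(.05,.075)); rect(bar,'bar'); print(np.percentile(bar[:,2],[5,50,95]))
tip=sel(P[d>0],(.40,.5),(.2,.33),(.06,.2)); print(tip.shape,tip[np.argsort(-tip[:,2])][:60:3])
E
```

```text
rim 2062 [array([550.6, 251.9]), array([220.2, 227.3]), np.float64(81.8)] zmed 0.09192071560383118
box 1199 [array([445.7, 274.1]), array([159.9,  73. ]), np.float64(82.5)] zmed 0.048524569532114356
tray 1820 [array([ 599.8, -192.1]), array([181.4, 207.3]), np.float64(1.6)] zmed 0.01935285981589823
bar 843 [array([ 598.7, -199.9]), array([177.6,  27.1]), np.float64(1.0)] zmed 0.06216196897218718
[0.0515354  0.06216197 0.06609006]
(710, 3) [[0.44663327 0.28631372 0.09744988]
 [0.44873068 0.28718598 0.09689334]
 [0.44580096 0.28417956 0.09624421]
 [0.47129576 0.22902192 0.09591463]
 [0.47855353 0.28917663 0.09571932]
 [0.4791843  0.28537946 0.0953677 ]
 [0.4476535  0.29170989 0.0952053 ]
 [0.4754348  0.23104505 0.09510769]
 [0.47984418 0.28153854 0.09498001]
 [0.48450429 0.30776687 0.09493787]
 [0.48931091 0.31496846 0.09482663]
 [0.4882518  0.32518652 0.09472396]
 [0.4743551  0.24561945 0.09460114]
 [0.47277479 0.20356163 0.09446882]
 [0.48281767 0.30961505 0.09443295]
 [0.44487384 0.28856942 0.09435302]
 [0.4843709  0.29558441 0.09434143]
 [0.47563655 0.25406286 0.09426058]
 [0.47447975 0.20847793 0.09409297]
 [0.45046024 0.28868476 0.09407607]]
```

The side view shows a fourth grey bolt near (382,190), which the gripper hides in the scene view. The toggle tip is at about (0.446, 0.287, 0.096). I'll start moving towards the toggle now.

Emit:
{"op": "move_arm", "data": {"increments": [[[0,1,-1,0,0,0,0.2074],[0,1,-1,0,0,0,0.2074],[0,1,-1,0,0,0,0.2074],[0,1,-1,0,0,0,0.2074],[0,1,-1,0,0,0,0.2074]]]}}

```text
time: 0.57
tool_pos: [0.24, -0.3915, 0.4049]
ee_rot: [-3.141, -0.001, 0.004]
wrist_force: [0.5, 0.2, -0.6]
width: 0.0638
```

Emit:
{"op": "move_arm", "data": {"increments": [[[0,0.7,-1,0,0,0,0],[0,0.7,-1,0,0,0,0],[0,0.7,-1,0,0,0,0],[0,0.7,-1,0,0,0,0]]]}}

```text
time: 0.9
tool_pos: [0.3111, -0.2909, 0.4048]
ee_rot: [-3.14, -0.002, 0.007]
wrist_force: [0.2, -1.2, 0.2]
width: 0.0376
```

Emit:
{"op": "move_arm", "data": {"increments": [[[0,0.7,-1,0,0,0,0],[0,0.7,-1,0,0,0,0],[0,0.7,-1,0,0,0,0],[0,0.7,-1,0,0,0,0]]]}}

```text
time: 1.23
tool_pos: [0.3812, -0.1911, 0.4045]
ee_rot: [-3.139, -0.002, 0.008]
wrist_force: [-0.2, -0.6, 0.0]
width: 0.0106
```

Emit:
{"op": "move_arm", "data": {"increments": [[[0,0.65,-1,0,0,0,0],[0,0.65,-1,0,0,0,0],[0,0.65,-1,0,0,0,0],[0,0.65,-1,0,0,0,0]]]}}

```text
time: 1.57
tool_pos: [0.4459, -0.0919, 0.4041]
ee_rot: [-3.14, -0.001, 0.006]
wrist_force: [-0.9, -0.8, 0.3]
width: 0.0005
```

```bash
python3 - <<'E'
from h import *
for n in ("scene","side","wrist"): snap(n,"b_"+n)
print(robot.get_obs()['tool_pos'],robot.get_obs()['joint_positions'])
topdown(["pics/b_side.npz","pics/b_scene.npz"],"pics/td2.png",0.15,0.95,-0.55,0.5)
E
```

```text
[ 0.44386532 -0.09552907  0.40427656] [-3.36483466e-01 -1.28315730e-01  1.58315331e+00 -1.46954485e-03
  1.68757212e+00  1.23448753e+00]
```

View pics/td2.png

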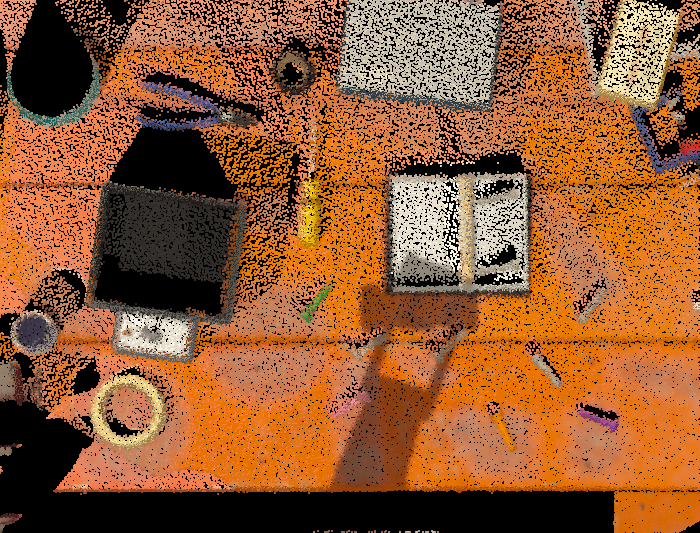

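View pics/b_scene.png

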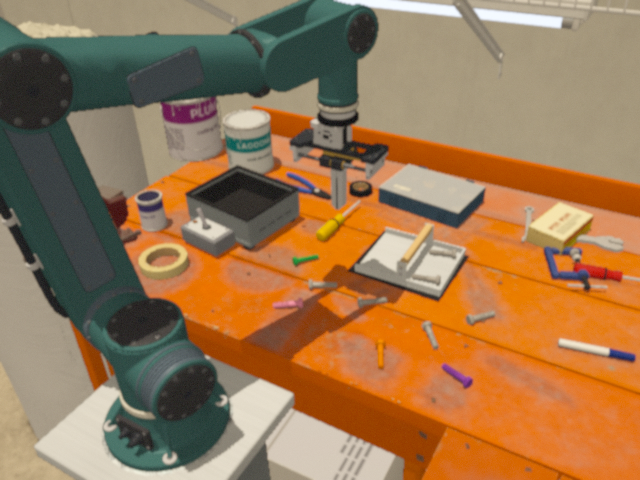

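View pics/b_wrist.png

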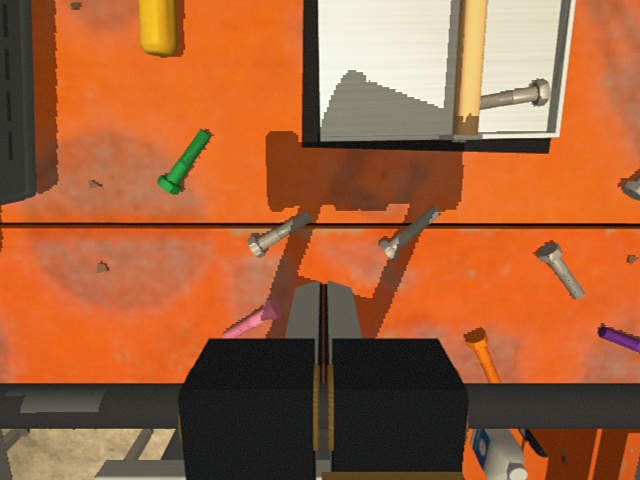

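The scene view shows exactly four grey bolts on the bench, at (322,285), (370,301), (430,334) and (482,317). There are two on the tray, at (432,278) and (445,250). Next I go to the toggle.

Emit:
{"op": "move_arm", "data": {"increments": [[[0,0,-1,0,0,0,0],[0,0,-1,0,0,0,0],[0,0,-1,0,0,0,0]]]}}

```text
time: 1.97
tool_pos: [0.4433, 0.0061, 0.4047]
ee_rot: [-3.14, 0.0, -0.002]
wrist_force: [0.3, 0.5, -0.3]
width: 0.0002
```

Emit:
{"op": "move_arm", "data": {"increments": [[[0,0,-1,0,0,0,0],[0,0,-1,0,0,0,0],[0,0,-1,0,0,0,0]]]}}

```text
time: 2.22
tool_pos: [0.4436, 0.1067, 0.4048]
ee_rot: [-3.14, -0.0, -0.0]
wrist_force: [-0.2, -0.1, 0.6]
width: 0.0005
```

Emit:
{"op": "move_arm", "data": {"increments": [[[0,0,-1,0,0,0,0],[0,0,-1,0,0,0,0],[0,0,-1,0,0,0,0]]]}}

```text
time: 2.47
tool_pos: [0.4441, 0.2069, 0.4046]
ee_rot: [-3.14, -0.0, 0.0]
wrist_force: [0.6, -1.0, -0.4]
width: 0.0005
```

Emit:
{"op": "move_arm", "data": {"increments": [[[0,0,-1,0,0,0,0],[0,0,-1,0,0,0,0],[0,0,-1,0,0,0,0],[0,0,-1,0,0,0,0]]]}}

```text
time: 2.8
tool_pos: [0.4447, 0.3066, 0.4039]
ee_rot: [3.141, 0.001, 0.001]
wrist_force: [0.5, -0.7, -0.4]
width: 0.0007
```

```bash
python3 - <<'E'
from h import *
for n in ("scene","wrist"): snap(n,"c_"+n)
print(robot.get_obs()['tool_pos'],robot.get_obs()['joint_positions'])
E
```

```text
[0.44473825 0.30417935 0.40424524] [ 4.95053694e-01  6.27932384e-02  1.39763079e+00 -1.49643819e-03
  1.68230946e+00  2.06733092e+00]
```

View pics/c_wrist.png

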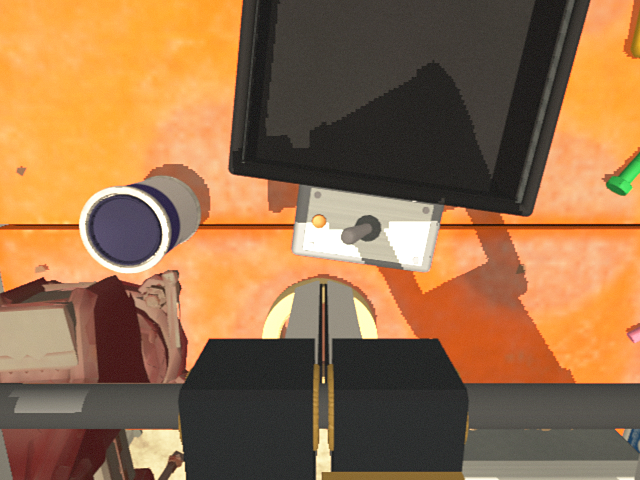

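```bash
python3 - <<'E'
from h import *
im,d,p=load("pics/c_wrist.npz")
print('tip',ray(350,236,p,.094),'piv',ray(371,228,p,.052))
c=[ray(u,v,p,.05) for u,v in [(305,183),(443,206),(428,270),(293,253)]]; print(np.round(c,4),np.mean(c,0))
P=pts(d,p)
for u,v in [(130,230),(240,160),(130,340)]: print(P[v,u])
E
```

```text
tip [0.44862584 0.28652246 0.094     ] piv [0.44523019 0.2668472  0.052     ]
[[0.4813 0.3198 0.05  ]
 [0.4627 0.2094 0.05  ]
 [0.4089 0.2181 0.05  ]
 [0.4238 0.3304 0.05  ]] [0.44417705 0.26940302 0.05      ]
[0.4502217  0.44818038 0.08029803]
[0.50153558 0.36199123 0.0926143 ]
[0.34778063 0.4715276  0.05458062]
```

Emit:
{"op": "move_arm", "data": {"increments": [[[0,0.02,-0.25,0,0,0,0],[0,0.02,-0.25,0.4,0,0,0],[0,0.02,-0.25,0.8,0,0,0],[0,0.02,-0.25,1,0,0,0],[0,0.02,-0.25,1,0,0,0]]]}}

```text
time: 3.32
tool_pos: [0.4452, 0.3273, 0.2984]
ee_rot: [3.134, 0.01, -0.003]
wrist_force: [-0.8, -0.7, -0.4]
width: 0.0001
```

Emit:
{"op": "move_arm", "data": {"increments": [[[0,0,0,0.3,0,0,0],[0,0,0,0.3,0,0,0],[0,0,0.2,0.3,0,0,0],[0,0,0.4,0.3,0,0,0],[0,0,0.55,0.3,0,0,0],[0,0,0.7,0.3,0,0,0],[0,0,0.7,0.3,0,0,0]]]}}

```text
time: 3.9
tool_pos: [0.4462, 0.2644, 0.2781]
ee_rot: [-3.115, -0.005, -0.002]
wrist_force: [1.4, 25.5, -7.3]
width: 0.0007
```

Emit:
{"op": "move_arm", "data": {"increments": [[[0,0,-0.3,0,0,0,0],[0,0,-0.3,-1,0,0,0],[0,0,-0.3,-1,0,0,0],[0,0,-0.3,-1,0,0,0],[0,0,-0.3,-1,0,0,0]]]}}

```text
time: 4.32
tool_pos: [0.4469, 0.2901, 0.3842]
ee_rot: [-3.135, -0.014, -0.001]
wrist_force: [0.0, 0.1, 1.3]
width: 0.0002
```

```bash
python3 - <<'E'
from h import *
snap("side","d_side"); snap("wrist","d_wrist")
a=cv2.imread("pics/d_side.png")[230:370,140:310];b=cv2.imread("pics/d_wrist.png")[150:330,200:460]
cv2.imwrite("pics/d.png",np.hstack([cv2.resize(a,(400,330)),cv2.resize(b,(400,330))]))
E
```

```text
(no output)
```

View pics/d.png

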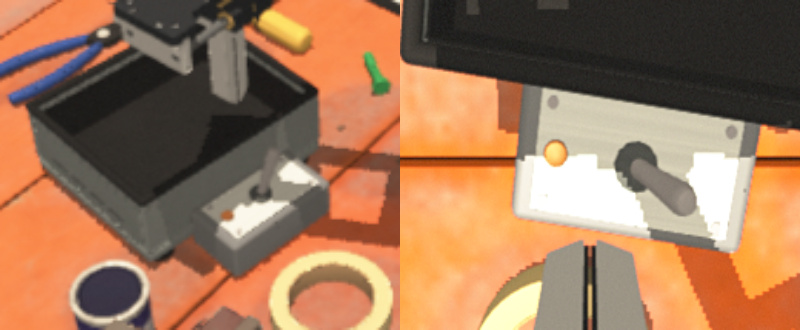

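The toggle now leans away from the lamp, so it is OFF. The push reached 25 N, so I'll go gentler next time. On the way I'll rehearse the tipping pose over the tub with an empty gripper.

Emit:
{"op": "move_arm", "data": {"increments": [[[0.3,1,0.4,-0.6,0,0,0],[0.3,1,0.4,-0.6,0,0,0],[0.3,1,0.4,-0.6,0,0,0],[0.3,1,0.4,-0.6,0,0,0]]]}}

```text
time: 4.75
tool_pos: [0.5501, 0.2474, 0.4361]
ee_rot: [3.14, -0.005, -0.006]
wrist_force: [-0.4, -1.2, 0.3]
width: 0.0237
```

Emit:
{"op": "move_arm", "data": {"increments": [[[0.3,0.2,0,0,-0.1,0,0.08],[0.3,0.2,0,0,-0.2,0,0.08],[0.3,0.2,0,0,-0.28,0,0.08],[0.3,0.2,0,0,-0.36,0,0.08],[0.3,0.2,0,0,-0.44,0,0.08],[0.3,0.2,0,0,-0.44,0,0.08],[0.3,0.2,0,0,-0.44,0,0.08],[0.3,0.2,0,0,-0.44,0,0.08]]]}}

```text
time: 5.42
tool_pos: [0.5656, 0.251, 0.4324]
ee_rot: [2.452, -0.038, -0.115]
wrist_force: [0.7, -0.3, 1.3]
width: 0.0282
```

```bash
python3 - <<'E'
from h import *
o=robot.get_obs();print(o['tool_pos'],o['joint_positions'],o['ee_rot']);R=Ro.from_euler('xyz',o['ee_rot']).as_matrix();print(R.round(3))
E
```

```text
[0.56560594 0.25096409 0.43235633] [ 0.46059273  0.35889177  1.05993385 -0.65621394  2.02095964  1.9568569 ] [ 2.45210331 -0.037681   -0.11538667]
[[ 0.993 -0.113 -0.044]
 [-0.115 -0.764 -0.635]
 [ 0.038  0.636 -0.771]]
```

Emit:
{"op": "move_arm", "data": {"increments": [[[0.5,0,0,0,0.1,0,0],[0.5,0,0,0,0.2,0,-0.04],[0.5,0,0,0,0.28,0,-0.08],[0.5,0,0,0,0.36,0,-0.08],[0.5,0,0,0,0.44,0,-0.08],[0.5,0,0,0,0.44,0,-0.08],[0.5,0,0,0,0.44,0,-0.08]]]}}

```text
time: 6.0
tool_pos: [0.5655, 0.2489, 0.4358]
ee_rot: [-3.137, -0.002, -0.003]
wrist_force: [-0.2, -0.4, 0.5]
width: 0.047
```

Emit:
{"op": "move_arm", "data": {"increments": [[[0.5,-0.8,1,0,0,0,0],[0.5,-0.8,1,0,0,0,0],[0.5,-0.8,1,0,0,0,0],[0.5,-0.8,1,0,0,0,0]]]}}

```text
time: 6.33
tool_pos: [0.4822, 0.1472, 0.4341]
ee_rot: [3.138, 0.004, -0.004]
wrist_force: [0.8, 0.6, 0.1]
width: 0.0471
```

Emit:
{"op": "move_arm", "data": {"increments": [[[0.5,-0.7,1,0.4,0,0,0],[0.5,-0.7,1,0.4,0,0,0],[0.5,-0.7,1,0.4,0,0,0],[0.5,-0.7,1,0.4,0,0,0]]]}}

```text
time: 6.67
tool_pos: [0.4123, 0.0478, 0.391]
ee_rot: [3.139, 0.008, -0.005]
wrist_force: [-0.1, 0.6, -0.5]
width: 0.0474
```

Emit:
{"op": "move_arm", "data": {"increments": [[[0.5,0,1,0,0,0,0],[0.5,0,1,0,0,0,0],[0.5,0,1,0,0,0,0],[0.5,0,1,0,0,0,0],[0.5,0,1,0,0,0,0]]]}}

```text
time: 7.08
tool_pos: [0.4161, -0.0496, 0.395]
ee_rot: [-3.141, -0.0, -0.002]
wrist_force: [-0.5, -0.1, 0.6]
width: 0.0475
```

```bash
python3 - <<'E'
from h import *
o=robot.get_obs();print(o['tool_pos'],o['ee_rot'],o['time'])
snap("wrist","e_wrist")
E
```

```text
[ 0.41612069 -0.04960874  0.39502582] [-3.14119035e+00 -4.33799181e-04 -2.22419522e-03] 7.0833
```

View pics/e_wrist.png

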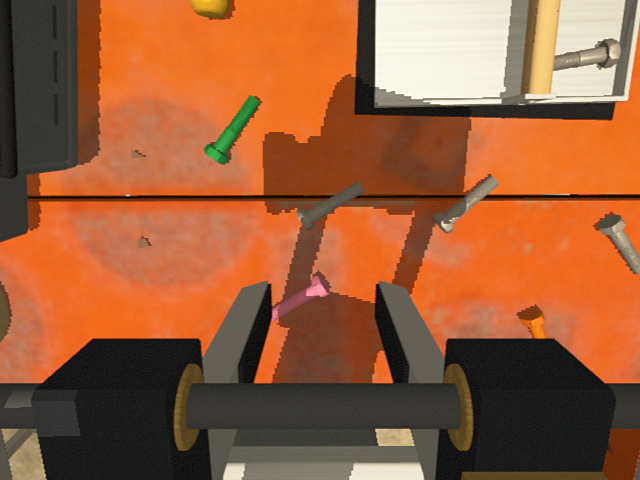

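```bash
cat >> h.py <<'E'
def bolts(f,zmax=.035,xr=(.25,.51),yr=(-.48,.05),zmin=.004):
    im,d,p=load(f);P=pts(d,p);hsv=cv2.cvtColor(im,cv2.COLOR_RGB2HSV)
    m=(d>0)&(P[...,2]>zmin)&(P[...,2]<zmax)&(P[...,0]>xr[0])&(P[...,0]<xr[1])&(P[...,1]>yr[0])&(P[...,1]<yr[1])&(hsv[...,1]<100)
    m=cv2.morphologyEx(m.astype(np.uint8),cv2.MORPH_OPEN,np.ones((3,3)))
    n,l,s,c=cv2.connectedComponentsWithStats(m)
    for i in range(1,n):
        if s[i,4]<60: continue
        Q=P[l==i]; r=cv2.minAreaRect((Q[:,:2]*1000).astype(np.float32)); B=cv2.boxPoints(r)
        e=B[1]-B[0] if np.linalg.norm(B[1]-B[0])>np.linalg.norm(B[2]-B[1]) else B[2]-B[1]
        e/=np.linalg.norm(e); t=(Q[:,:2]*1000-r[0])@e; w=(Q[:,:2]*1000-r[0])@np.array([-e[1],e[0]])
        hi=np.ptp(w[t>t.max()-12]);lo=np.ptp(w[t<t.min()+12])
        if lo>hi: e=-e
        print('px',c[i].round(),'ctr mm',np.round(r[0],1),'LW',np.round(sorted(r[1]),1),'axis deg(to head)',np.round(np.degrees(np.arctan2(e[1],e[0])),1),'ztop',np.percentile(Q[:,2],98).round(4),'zmed',np.median(Q[:,2]).round(4))
E
python3 - <<'E'
from h import *
for f in ("e_wrist","b_wrist","b_side","b_scene"): print(f); bolts(f"pics/{f}.npz")
E
```

```text
e_wrist
px [464. 205.] ctr mm [ 430.5 -174.9] LW [18.7 61. ] axis deg(to head) 125.8 ztop 0.0194 zmed 0.0121
px [328. 206.] ctr mm [429.2 -56.3] LW [19.9 60.3] axis deg(to head) 115.5 ztop 0.0192 zmed 0.0124
px [621. 240.] ctr mm [ 389.4 -316.5] LW [19.9 62.7] axis deg(to head) 31.9 ztop 0.0191 zmed 0.0121
px [317. 290.] ctr mm [354.3 -40.8] LW [ 7.6 14.3] axis deg(to head) -64.3 ztop 0.0196 zmed 0.0181
b_wrist
px [633. 188.] ctr mm [ 471.  -368.6] LW [13.1 19.5] axis deg(to head) 5.3 ztop 0.019 zmed 0.012
px [408. 233.] ctr mm [ 433.1 -174. ] LW [18.9 60.2] axis deg(to head) 131.9 ztop 0.0194 zmed 0.0124
px [277. 234.] ctr mm [429.2 -56.4] LW [20.  60.5] axis deg(to head) 114.6 ztop 0.0193 zmed 0.0124
px [560. 269.] ctr mm [ 390.4 -317.4] LW [19.5 62. ] axis deg(to head) 34.6 ztop 0.0192 zmed 0.0121
b_side
px [399. 211.] ctr mm [ 392.4 -317.8] LW [18.5 57.6] axis deg(to head) 44.1 ztop 0.0178 zmed 0.0113
px [362. 232.] ctr mm [ 428.7 -176. ] LW [17.  65.8] axis deg(to head) 125.4 ztop 0.0201 zmed 0.0122
px [337. 254.] ctr mm [432.  -53.8] LW [13.2 67.7] axis deg(to head) 123.8 ztop 0.0221 zmed 0.0125
b_scene
px [321. 284.] ctr mm [429.6 -57.5] LW [14.2 56.9] axis deg(to head) -54.4 ztop 0.0207 zmed 0.0122
px [371. 301.] ctr mm [ 429.6 -178.9] LW [14.9 61.3] axis deg(to head) 131.6 ztop 0.0207 zmed 0.0118
px [478. 317.] ctr mm [ 488.2 -385.2] LW [18.3 53. ] axis deg(to head) 148.7 ztop 0.021 zmed 0.0129
px [430. 333.] ctr mm [ 390.  -319.9] LW [15.8 60.5] axis deg(to head) 35.6 ztop 0.0208 zmed 0.0137
```

Emit:
{"op": "move_arm", "data": {"increments": [[[0.5,0.13,0.07,0.3,0,0,-0.08],[0.5,0.13,0.07,0.6,0,0,-0.16],[0.5,0.13,0.07,0.9,0,0,-0.24],[0.5,0.13,0.07,1,0,0,-0.32],[0.5,0.13,0.07,1,0,0,-0.4],[0.5,0.13,0.07,1,0,0,-0.48],[0.5,0.13,0.07,1,0,0,-0.56],[0.5,0.13,0.07,1,0,0,-0.63]]]}}

```text
time: 7.8
tool_pos: [0.4291, -0.0546, 0.2947]
ee_rot: [-3.141, -0.0, 0.998]
wrist_force: [-0.1, -0.7, -0.4]
width: 0.047
```

Emit:
{"op": "move_arm", "data": {"increments": [[[0.5,0,0,0.1,0,0,-0.08],[0.5,0,0,0.2,0,0,-0.16],[0.5,0,0,0.3,0,0,-0.24],[0.5,0,0,0.4,0,0,-0.32],[0.5,0,0,0.4,0,0,-0.4],[0.5,0,0,0.4,0,0,-0.48],[0.5,0,0,0.4,0,0,-0.56],[0.5,0,0,0.4,0,0,-0.65]]]}}

```text
time: 8.47
tool_pos: [0.4292, -0.0546, 0.2548]
ee_rot: [3.141, -0.0, 1.998]
wrist_force: [-0.5, 0.8, 0.1]
width: 0.0465
```

```bash
python3 - <<'E'
from h import *
snap("wrist","f_wrist")
o=robot.get_obs();print(o['tool_pos'],o['ee_rot'],o['time'],o['joint_positions'])
bolts("pics/f_wrist.npz")
bt=np.array([.4292,-.0563,.2025])-o['tool_pos'];print(to_tool(bt))
E
```

```text
[ 0.42915273 -0.05467557  0.25480075] [ 3.14136518e+00 -3.03553189e-04  2.00220582e+00] 8.5167 [-2.58061009e-01 -9.56376854e-02  1.85650379e+00  3.85869275e-04
  1.38074414e+00 -6.89543368e-01]
px [323. 263.] ctr mm [430.3 -55.3] LW [21.  61.1] axis deg(to head) 119.3 ztop 0.0191 zmed 0.0124
px [253. 452.] ctr mm [ 438.3 -181.6] LW [11.3 41. ] axis deg(to head) -49.0 ztop 0.0142 zmed 0.0113
[-0.0151124  -0.00648216  0.52300147]
```

View pics/f_wrist.png

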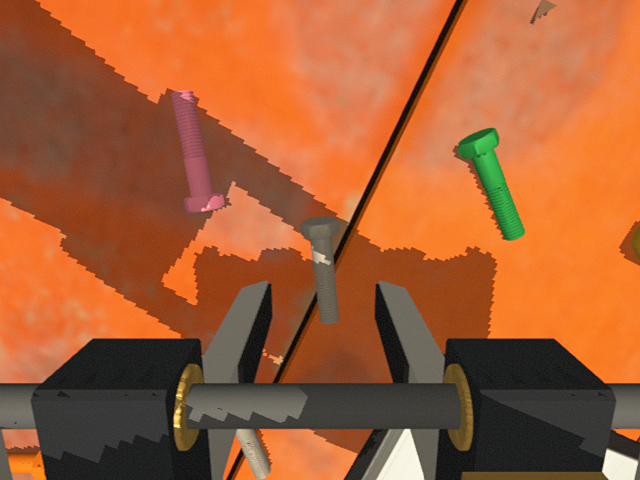

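Emit:
{"op": "move_arm", "data": {"increments": [[[0.5,0,0,0.25,0,0,-0.05],[0.5,0,0,0.52,0,0,-0.05],[0.5,0,0,0.52,0,0,-0.05],[0,0,0,0.52,0,0,-0.05],[0,0,0,0.52,0,0,-0.05],[0,0,0,0.52,0,0,-0.05],[0,0,0,0.52,0,0,-0.05],[0,0,0,0.52,0,0,-0.05]]]}}

```text
time: 9.18
tool_pos: [0.429, -0.0562, 0.2034]
ee_rot: [3.14, 0.001, 2.068]
wrist_force: [1.1, 0.2, 0.8]
width: 0.0173
```

Emit:
{"op": "move_arm", "data": {"increments": [[[0,0,0,0,0,0,0],[0,0,0,0,0,0,0],[0,0,0,-0.4,0,0,0],[0,0,0,-0.9,0,0,0],[0,0,0,-0.9,0,0,0],[0,0,0,-0.9,0,0,0]]]}}

```text
time: 9.68
tool_pos: [0.4298, -0.0567, 0.2965]
ee_rot: [3.136, 0.006, 2.068]
wrist_force: [0.3, 0.0, -1.4]
width: 0.0161
```

Emit:
{"op": "move_arm", "data": {"increments": [[[0,-0.9,0.64,0,0,0,0.08],[0,-0.9,0.64,0,0,0,0.16],[0,-0.9,0.64,0,0,0,0.24],[0,-0.9,0.64,0,0,0,0.316],[0,-0.9,0.64,0,0,0,0.316]]]}}

```text
time: 10.1
tool_pos: [0.5283, -0.1056, 0.2893]
ee_rot: [-3.136, -0.001, 1.569]
wrist_force: [-0.3, 1.4, -0.1]
width: 0.0165
```

```bash
python3 - <<'E'
from h import *
snap("wrist","g_wrist");snap("scene","g_scene")
o=robot.get_obs();print(o['tool_pos'],o['ee_rot'],o['width'])
print(to_tool(np.array([.55,-.143,.213])-o['tool_pos']))
E
```

```text
[ 0.52724696 -0.10477944  0.29025518] [-3.13708306e+00 -1.28348656e-03  1.57461203e+00] 0.01617417673738576
[-0.38406225  0.22954971  0.77103215]
```

View pics/g_wrist.png

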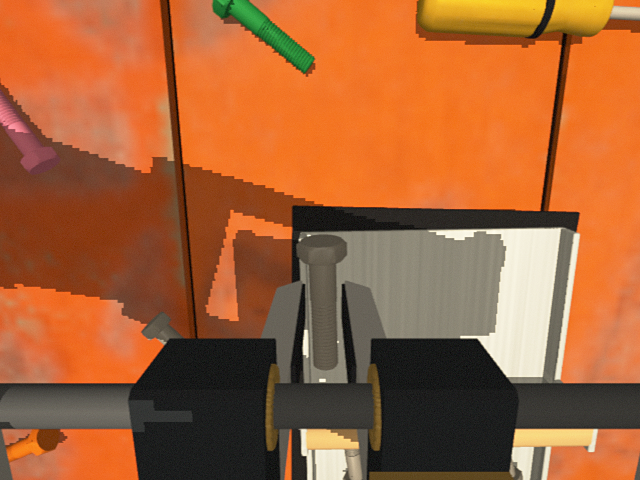

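```bash
python3 - <<'E'
from h import *
im,d,p=load("pics/g_wrist.npz");P=pts(d,p)
for u,v in [(301,233),(568,229)]: print(ray(u,v,p,.007),P[v+3,u+4])
print('floor z',np.median(P[260:320,380:480,2]), 'bar',P[440,540],'mat',P[215,440])
print([ray(u,v,p,.003) for u,v in [(293,206),(578,212)]])
im,d,p=load("pics/e_wrist.npz");P=pts(d,p); print(np.median(P[20:60,400:470,2]))
E
```

```text
[ 0.51289854 -0.09175765  0.007     ] [ 0.51585672 -0.09170325  0.01559578]
[ 0.68277351 -0.08951597  0.007     ] [ 0.6783131  -0.08871514  0.01913413]
floor z 0.006642265221105137 bar [ 0.6510234  -0.20055833  0.06349209] mat [ 0.60206251 -0.08107282  0.0027715 ]
[array([ 0.5078383 , -0.07497489,  0.003     ]), array([ 0.68992609, -0.07929519,  0.003     ])]
0.006627771974371876
```

Emit:
{"op": "move_arm", "data": {"increments": [[[0,-0.2,0.23,0,0,0,0],[0,-0.38,0.23,0.3,0,0,0],[0,-0.38,0.23,0.6,0,0,0],[0,-0.38,0.23,0.77,0,0,0],[0,-0.38,0.23,0.77,0,0,0],[0,-0.38,0.23,0.77,0,0,0]]]}}

```text
time: 10.7
tool_pos: [0.5499, -0.1423, 0.2144]
ee_rot: [-3.138, -0.001, 1.574]
wrist_force: [-0.3, -0.5, -0.1]
width: 0.0161
```

Emit:
{"op": "move_arm", "data": {"increments": [[[0.3,0,0,0,0,0,0],[0.3,0,0,0,0,0,0],[0.3,0,0,0,0,0,0],[0.3,0,0,-0.4,0,0,0],[0.3,0,0,-0.9,0,0,0],[0.4,0.1,-0.5,-0.9,0,0,0],[0.5,0.1,-1,-0.9,0,0,0],[0.5,0.1,-1,-0.9,0,0,0]]]}}

```text
time: 11.37
tool_pos: [0.4485, -0.1323, 0.3081]
ee_rot: [3.139, 0.002, 1.573]
wrist_force: [-0.1, -0.2, -0.8]
width: 0.0445
```

```bash
python3 - <<'E'
from h import *
snap("wrist","h_wrist");snap("scene","h_scene")
o=robot.get_obs();print(o['tool_pos'],o['ee_rot'],o['width'])
for f in ("h_wrist","h_scene"):
    print(f);bolts(f"pics/{f}.npz")
    bolts(f"pics/{f}.npz",xr=(.525,.67),yr=(-.185,-.09),zmin=.010)
E
```

```text
[ 0.44897507 -0.13256227  0.30745141] [3.13898913e+00 1.49997834e-03 1.57135395e+00] 0.04645281755786481
h_wrist
px [165. 104.] ctr mm [352.2 -38.1] LW [ 8.6 21.8] axis deg(to head) -64.4 ztop 0.02 zmed 0.0176
px [296. 300.] ctr mm [ 433.5 -172.4] LW [18.5 61.5] axis deg(to head) 134.0 ztop 0.0188 zmed 0.0121
px [264. 464.] ctr mm [ 394.3 -312.3] LW [18.4 51.6] axis deg(to head) 30.4 ztop 0.0193 zmed 0.0127
px [475. 256.] ctr mm [ 554.  -141.8] LW [21.1 61.8] axis deg(to head) 93.1 ztop 0.0263 zmed 0.0192
h_scene
px [370. 301.] ctr mm [ 429.  -177.4] LW [14.4 58.4] axis deg(to head) 130.3 ztop 0.0205 zmed 0.0119
px [478. 317.] ctr mm [ 486.8 -389.4] LW [14.  54.3] axis deg(to head) 143.3 ztop 0.0205 zmed 0.0129
px [429. 333.] ctr mm [ 389.6 -320.2] LW [15.1 58.3] axis deg(to head) 35.2 ztop 0.0212 zmed 0.014
px [382. 262.] ctr mm [ 558.2 -143.7] LW [30.2 63.3] axis deg(to head) 89.2 ztop 0.0283 zmed 0.0196
```

View pics/h_wrist.png

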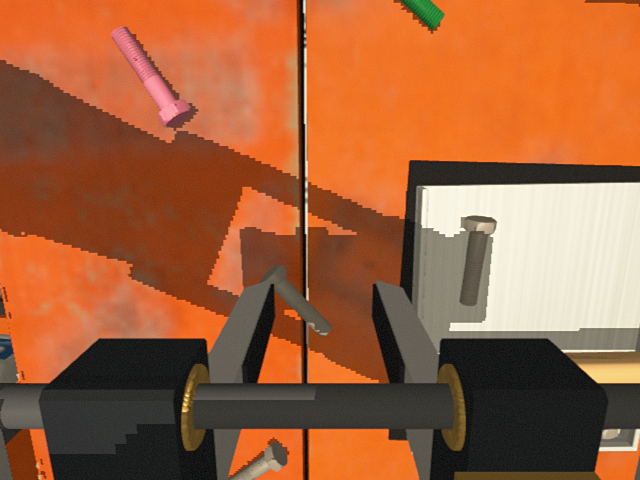

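View pics/h_scene.png

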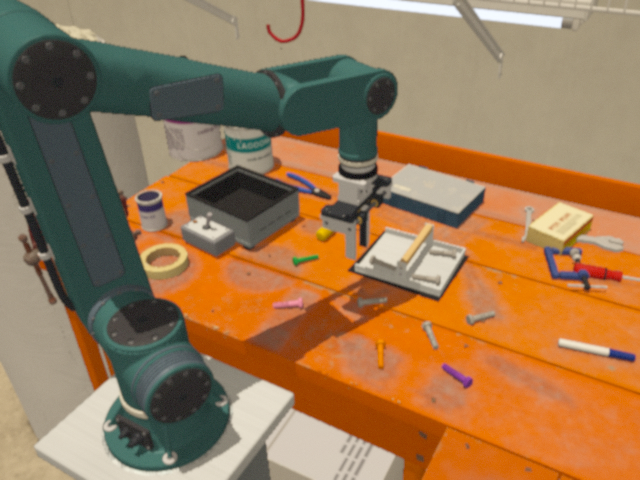

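Emit:
{"op": "move_arm", "data": {"increments": [[[0.5,-0.41,-0.17,0.3,0,0,-0.08],[0.5,-0.41,-0.17,0.6,0,0,-0.16],[0.5,-0.41,-0.17,0.6,0,0,-0.24],[0.5,-0.41,-0.17,0.6,0,0,-0.32],[0.5,-0.41,-0.17,0.6,0,0,-0.4],[0.5,-0.41,-0.17,0.6,0,0,-0.46],[0.5,-0.41,-0.17,0.6,0,0,-0.46]]]}}

```text
time: 12.05
tool_pos: [0.4351, -0.1743, 0.2463]
ee_rot: [3.141, 0.002, 2.296]
wrist_force: [0.4, 0.3, 0.3]
width: 0.0472
```

```bash
python3 - <<'E'
from h import *
snap("wrist","i_wrist")
o=robot.get_obs();print(o['tool_pos'],o['ee_rot'],o['width'])
bolts("pics/i_wrist.npz")
E
```

```text
[ 0.43504685 -0.174257    0.24625326] [3.14080121e+00 1.63393928e-03 2.29243143e+00] 0.04701138671618913
px [316. 261.] ctr mm [ 431.5 -174.7] LW [20.5 61.8] axis deg(to head) 131.6 ztop 0.0193 zmed 0.0125
```

View pics/i_wrist.png

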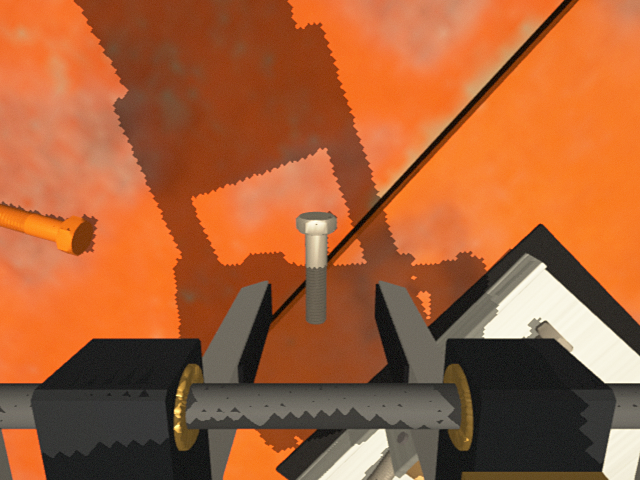

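Emit:
{"op": "move_arm", "data": {"increments": [[[0.5,0.02,-0.03,0.25,0,0,0],[0.5,0.02,-0.03,0.43,0,0,0],[0.5,0.02,-0.03,0.43,0,0,0],[0,0.02,-0.03,0.43,0,0,0],[0,0.02,-0.03,0.43,0,0,0],[0,0.02,-0.03,0.43,0,0,0],[0,0.02,-0.03,0.43,0,0,0],[0,0.02,-0.03,0.43,0,0,0]]]}}

```text
time: 12.77
tool_pos: [0.4307, -0.1746, 0.2035]
ee_rot: [3.141, 0.002, 2.294]
wrist_force: [-0.9, -0.1, 3.3]
width: 0.0176
```

Emit:
{"op": "move_arm", "data": {"increments": [[[0,0,0,0,0,0,0],[0,0,0,0,0,0,0],[0,0,0,-0.4,0,0,0.08],[0,0,0,-0.9,0,0,0.16],[0,0,0,-0.9,0,0,0.24],[0,0,0,-0.9,0,0,0.32],[0,0,0,-0.9,0,0,0.4],[0,0,0,-0.9,0,0,0.465]]]}}

```text
time: 13.43
tool_pos: [0.4304, -0.1744, 0.2929]
ee_rot: [3.141, 0.0, 1.558]
wrist_force: [0.1, -0.4, -0.1]
width: 0.0161
```

```bash
python3 - <<'E'
from h import *
o=robot.get_obs();print(o['tool_pos'],o['ee_rot'],o['width'])
print(to_tool(np.array([.59,-.143,.2135])-o['tool_pos']))
E
```

```text
[ 0.43035116 -0.17440692  0.2929197 ] [3.14108978e+00 2.24119232e-04 1.55791405e+00] 0.016129722900224547
[0.33478698 1.59191057 0.79492265]
```

Emit:
{"op": "move_arm", "data": {"increments": [[[0,0.33,1,0,0,0,0],[0,0.33,1,0,0,0,0],[0,0.33,1,0,0,0,0],[0,0.33,1,0,0,0,0]]]}}

```text
time: 13.77
tool_pos: [0.5335, -0.1408, 0.292]
ee_rot: [3.14, -0.001, 1.567]
wrist_force: [-0.3, 0.3, -0.0]
width: 0.016
```

Emit:
{"op": "move_arm", "data": {"increments": [[[0,0,0.4,0,0,0,0],[0,0,0.59,0.2,0,0,0],[0,0,0.59,0.5,0,0,0],[0,0,0.59,0.79,0,0,0],[0,0,0.59,0.79,0,0,0],[0,0,0.59,0.79,0,0,0],[0.3,0,0.59,0.79,0,0,0],[0.3,0,0.59,0.79,0,0,0]]]}}

```text
time: 14.43
tool_pos: [0.5898, -0.1429, 0.2157]
ee_rot: [3.139, 0.001, 1.564]
wrist_force: [1.1, -0.1, 0.6]
width: 0.0256
```

Emit:
{"op": "move_arm", "data": {"increments": [[[0.3,0,0,0,0,0,0],[0.3,0,0,-0.4,0,0,0],[0.3,0,0,-0.9,0,0,0],[0.4,-0.3,-0.4,-0.9,0,0,0],[0.5,-0.8,-1,-0.9,0,0,0],[0.5,-0.8,-1,-0.9,0,0,0],[0.5,-0.8,-1,-0.9,0,0,0]]]}}

```text
time: 15.02
tool_pos: [0.4854, -0.2249, 0.3058]
ee_rot: [-3.142, 0.004, 1.559]
wrist_force: [0.3, 0.0, -0.7]
width: 0.0467
```

Emit:
{"op": "move_arm", "data": {"increments": [[[0.5,-0.95,-0.99,0,0,0,0.08],[0.5,-0.95,-0.99,0,0,0,0.16],[0.5,-0.95,-0.99,0,0,0,0.24],[0.5,-0.95,-0.99,0.1,0,0,0.32],[0.5,-0.95,-0.99,0.2,0,0,0.4],[0.5,-0.95,-0.99,0.3,0,0,0.48],[0.5,-0.95,-0.99,0.4,0,0,0.56],[0.5,-0.95,-0.99,0.5,0,0,0.635]]]}}

```text
time: 15.68
tool_pos: [0.3896, -0.3163, 0.2544]
ee_rot: [3.14, -0.001, 0.56]
wrist_force: [0.4, 0.0, 1.0]
width: 0.047
```

```bash
python3 - <<'E'
from h import *
snap("wrist","j_wrist");snap("scene","j_scene")
o=robot.get_obs();print(o['tool_pos'],o['ee_rot'],o['width'])
for f in ("j_wrist","j_scene"):
    print(f);bolts(f"pics/{f}.npz")
    bolts(f"pics/{f}.npz",xr=(.525,.67),yr=(-.185,-.09),zmin=.010)
E
```

```text
[ 0.38924023 -0.31570789  0.25283463] [-3.13949373e+00  2.44360398e-04  5.66647528e-01] 0.04720064807176786
j_wrist
px [527. 190.] ctr mm [ 490.5 -385.3] LW [20.6 58.7] axis deg(to head) 146.6 ztop 0.0193 zmed 0.0125
px [331. 262.] ctr mm [ 390.8 -318.2] LW [20.4 62.1] axis deg(to head) 34.6 ztop 0.0193 zmed 0.0125
j_scene
px [478. 317.] ctr mm [ 486.7 -390.5] LW [16.5 56.2] axis deg(to head) 140.2 ztop 0.0189 zmed 0.0129
px [430. 334.] ctr mm [ 389.6 -321.6] LW [15.3 58.6] axis deg(to head) 36.2 ztop 0.0199 zmed 0.013
px [376. 260.] ctr mm [ 556.7 -127.7] LW [25.5 32.7] axis deg(to head) -84.0 ztop 0.0281 zmed 0.0211
```

View pics/j_wrist.png

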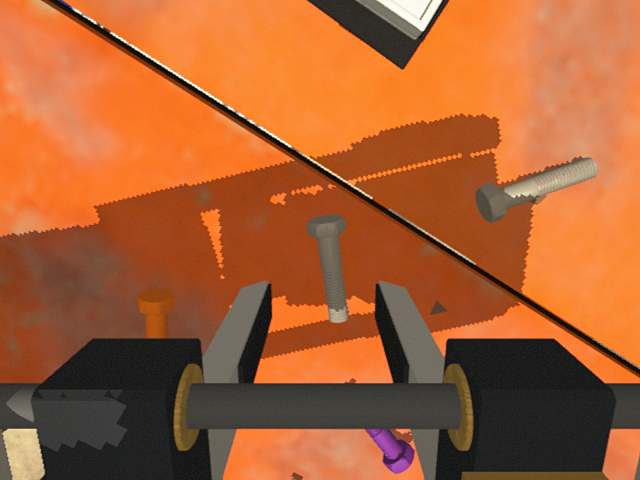

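View pics/j_scene.png

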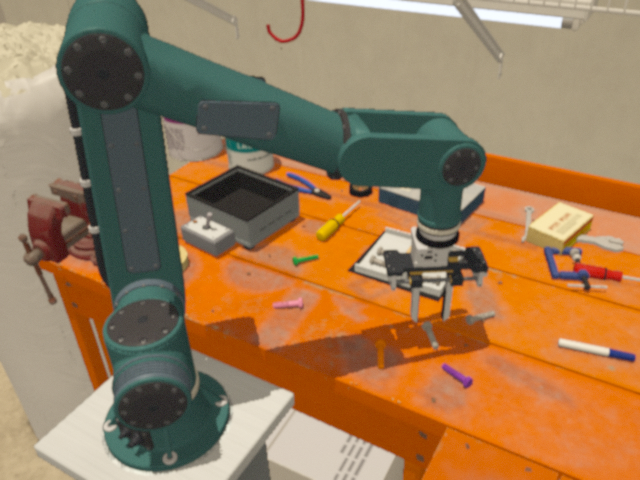

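Emit:
{"op": "move_arm", "data": {"increments": [[[0.5,0,0.03,0.25,0,0,-0.04],[0.5,0,0.03,0.51,0,0,-0.04],[0.5,0,0.03,0.51,0,0,-0.04],[0,0,0.03,0.51,0,0,-0.04],[0,0,0.03,0.51,0,0,-0.04],[0,0,0.03,0.51,0,0,-0.04],[0,0,0.03,0.51,0,0,-0.04],[0,0,0.03,0.51,0,0,-0.04]]]}}

```text
time: 16.45
tool_pos: [0.3914, -0.319, 0.204]
ee_rot: [3.139, -0.0, 0.63]
wrist_force: [0.8, -0.7, 1.4]
width: 0.0173
```

Emit:
{"op": "move_arm", "data": {"increments": [[[0,0,0,0,0,0,0],[0,0,0,0,0,0,0],[0,0,0,-0.4,0,0,-0.08],[0,0,0,-0.9,0,0,-0.16],[0,0,0,-0.9,0,0,-0.24],[0,0,0,-0.9,0,0,-0.32],[0,0,0,-0.9,0,0,-0.4],[0,0,0,-0.9,0,0,-0.48]]]}}

```text
time: 17.12
tool_pos: [0.3909, -0.3186, 0.2927]
ee_rot: [-3.141, -0.0, 1.386]
wrist_force: [-0.5, 0.3, -1.9]
width: 0.0163
```

```bash
python3 - <<'E'
from h import *
o=robot.get_obs();print(o['tool_pos'],o['ee_rot'],o['width'])
print(to_tool(np.array([.50,-.25,.2935])-o['tool_pos']), (np.pi/2-o['ee_rot'][2])/(np.pi/2))
E
```

```text
[ 0.39089508 -0.31855388  0.29273526] [-3.14129576e+00 -1.49378319e-04  1.38556929e+00] 0.016277907039030537
[ 0.87475167  0.9461285  -0.00779767] 0.11791919419685365
```

Emit:
{"op": "move_arm", "data": {"increments": [[[0,0.87,0.95,0,0,0,-0.08],[0,0.87,0.95,0,0,0,-0.118],[0,0.87,0.95,0,0,0,-0.118],[0,0.87,0.95,0,0,0,-0.118]]]}}

```text
time: 17.45
tool_pos: [0.5046, -0.248, 0.292]
ee_rot: [3.139, -0.003, 1.57]
wrist_force: [-0.4, 0.2, -1.0]
width: 0.0168
```

Emit:
{"op": "move_arm", "data": {"increments": [[[0,1,1,0,0,0,0],[0,1,1,0,0,0,0],[0,1,1,0,0,0,0],[0,1,1,0,0,0,0],[0,1,1,0,0,0,0]]]}}

```text
time: 17.87
tool_pos: [0.6032, -0.1492, 0.2917]
ee_rot: [-3.141, -0.001, 1.569]
wrist_force: [-1.2, 0.5, -0.8]
width: 0.0166
```

```bash
python3 - <<'E'
from h import *
snap("wrist","k_wrist")
o=robot.get_obs();print(o['tool_pos'],o['ee_rot'],o['width'])
print(to_tool(np.array([.627,-.143,.2135])-o['tool_pos']))
bolts(f"pics/k_wrist.npz",xr=(.525,.67),yr=(-.185,-.09),zmin=.010)
E
```

```text
[ 0.60195728 -0.1508768   0.2917047 ] [-3.13938612e+00  1.37055969e-04  1.56770808e+00] 0.016593056901988902
[0.07964822 0.25190774 0.78148211]
px [242. 238.] ctr mm [ 552.6 -142.1] LW [21.8 61.6] axis deg(to head) 88.5 ztop 0.0263 zmed 0.0193
px [304. 214.] ctr mm [ 591.2 -125.7] LW [21.4 29.1] axis deg(to head) 89.7 ztop 0.0266 zmed 0.021
px [302. 274.] ctr mm [ 589.9 -161.5] LW [ 8.6 22.4] axis deg(to head) -90.8 ztop 0.0201 zmed 0.0182
```

View pics/k_wrist.png

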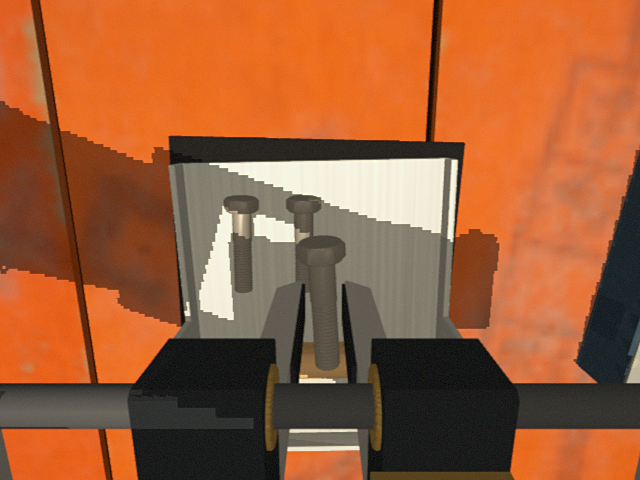

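Both placed bolts lie neatly, and the third goes in beside them.

Emit:
{"op": "move_arm", "data": {"increments": [[[0,0.08,0.25,0,0,0,0],[0,0.08,0.25,0.3,0,0,0],[0,0.08,0.25,0.6,0,0,0],[0,0.08,0.25,0.78,0,0,0],[0,0.08,0.25,0.78,0,0,0],[0,0.08,0.25,0.78,0,0,0],[0.3,0.08,0.25,0.78,0,0,0],[0.3,0.08,0.25,0.78,0,0,0]]]}}

```text
time: 18.58
tool_pos: [0.6269, -0.1452, 0.2172]
ee_rot: [3.138, 0.001, 1.564]
wrist_force: [0.2, 0.2, 0.1]
width: 0.0256
```

Emit:
{"op": "move_arm", "data": {"increments": [[[0.3,0,0,0,0,0,0],[0.3,0,0,-0.4,0,0,0],[0.3,0,0,-0.9,0,0,0],[0.4,-0.4,-0.4,-0.9,0,0,0],[0.5,-1,-0.7,-0.9,0,0,0],[0.5,-1,-0.7,-0.9,0,0,0],[0.5,-1,-0.7,-0.9,0,0,0]]]}}

```text
time: 19.17
tool_pos: [0.5531, -0.249, 0.3073]
ee_rot: [3.14, 0.006, 1.558]
wrist_force: [0.0, 1.2, -0.4]
width: 0.0461
```

Emit:
{"op": "move_arm", "data": {"increments": [[[0.5,-1,-0.7,0,0,0,-0.08],[0.5,-1,-0.7,0,0,0,-0.16],[0.5,-1,-0.7,0,0,0,-0.24],[0.5,-1,-0.7,0,0,0,-0.32],[0.5,-1,-0.7,0.1,0,0,-0.4],[0.5,-1,-0.7,0.2,0,0,-0.48],[0.5,-1,-0.7,0.2,0,0,-0.56],[0.5,-1,-0.7,0.2,0,0,-0.6]]]}}

```text
time: 19.83
tool_pos: [0.4853, -0.3432, 0.2849]
ee_rot: [3.142, 0.0, 2.512]
wrist_force: [-0.2, -0.2, 1.1]
width: 0.047
```

```bash
python3 - <<'E'
from h import *
snap("wrist","l_wrist");snap("side","l_side")
o=robot.get_obs();print(o['tool_pos'],o['ee_rot'],o['width'],o['joint_positions'])
for f in ("l_wrist","l_side"):
    print(f);bolts(f"pics/{f}.npz")
    bolts(f"pics/{f}.npz",xr=(.525,.67),yr=(-.185,-.09),zmin=.010)
E
```

```text
[ 0.48555317 -0.34322166  0.28563768] [-3.14151171e+00  1.56993646e-03  2.50689494e+00] 0.04721052542395909 [-7.10662392e-01  2.36121441e-01  1.43873134e+00  3.86525844e-05
  1.46516832e+00 -1.64676499e+00]
l_wrist
px [272. 281.] ctr mm [ 488.  -386.3] LW [20.5 55.1] axis deg(to head) 142.4 ztop 0.0194 zmed 0.0131
px [632. 171.] ctr mm [ 549.  -165.2] LW [10.8 16. ] axis deg(to head) -49.1 ztop 0.0194 zmed 0.0173
l_side
px [296. 211.] ctr mm [ 626.9 -139.6] LW [21.2 54.5] axis deg(to head) 94.9 ztop 0.0261 zmed 0.0182
px [307. 214.] ctr mm [ 589.7 -140.6] LW [18.7 67.5] axis deg(to head) -85.8 ztop 0.0263 zmed 0.0188
px [318. 219.] ctr mm [ 552.8 -139.4] LW [20.4 59.2] axis deg(to head) 96.2 ztop 0.0267 zmed 0.0188
```

View pics/l_wrist.png

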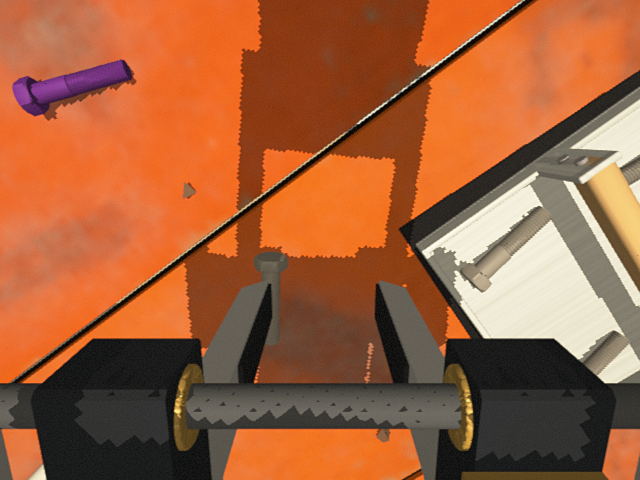

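View pics/l_side.png

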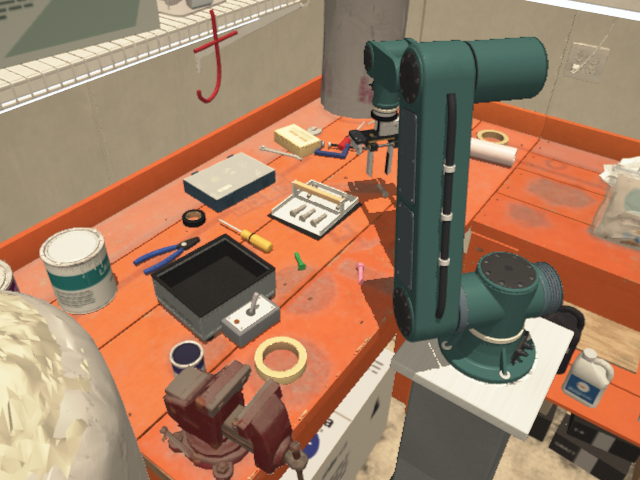

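Emit:
{"op": "move_arm", "data": {"increments": [[[0.5,-0.3,-0.33,0,0,0,0],[0.5,-0.3,-0.33,0.3,0,0,0],[0.5,-0.3,-0.33,0.4,0,0,0],[0.5,-0.3,-0.33,0.4,0,0,0]]]}}

```text
time: 20.27
tool_pos: [0.4891, -0.3867, 0.241]
ee_rot: [3.14, -0.008, 2.505]
wrist_force: [-0.4, -0.4, -0.5]
width: 0.0469
```

```bash
python3 - <<'E'
from h import *
snap("wrist","m_wrist")
o=robot.get_obs();print(o['tool_pos'],o['ee_rot'])
bolts("pics/m_wrist.npz")
E
```

```text
[ 0.48954711 -0.38666522  0.24285937] [ 3.140552   -0.00483207  2.50613386]
px [320. 271.] ctr mm [ 489.8 -386.6] LW [20.1 58.6] axis deg(to head) 143.8 ztop 0.0193 zmed 0.0127
```

View pics/m_wrist.png

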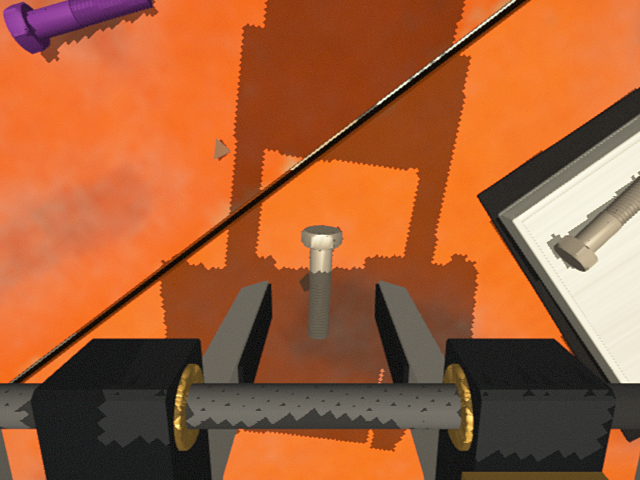

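Emit:
{"op": "move_arm", "data": {"increments": [[[0.5,0,0,0.25,0,0,0],[0.5,0,0,0.4,0,0,0],[0.5,0,0,0.4,0,0,0],[0,0,0,0.4,0,0,0],[0,0,0,0.4,0,0,0],[0,0,0,0.4,0,0,0],[0,0,0,0.4,0,0,0],[0,0,0,0.4,0,0,0]]]}}

```text
time: 20.98
tool_pos: [0.4902, -0.3879, 0.2062]
ee_rot: [-3.141, 0.002, 2.507]
wrist_force: [-1.0, -1.2, 4.3]
width: 0.0172
```

Emit:
{"op": "move_arm", "data": {"increments": [[[0,0,0,0,0,0,0],[0,0,0,0,0,0,0],[0,0,0,-0.4,0,0,0.08],[0,0,0,-0.9,0,0,0.16],[0,0,0,-0.9,0,0,0.24],[0,0,0,-0.9,0,0,0.32],[0,0,0,-0.9,0,0,0.4],[0,0,0,-0.9,0,0,0.48]]]}}

```text
time: 21.65
tool_pos: [0.4899, -0.3876, 0.2947]
ee_rot: [3.141, -0.0, 1.751]
wrist_force: [-0.0, -0.3, -0.9]
width: 0.0162
```

```bash
python3 - <<'E'
from h import *
o=robot.get_obs();print(o['tool_pos'],o['ee_rot'],o['width'])
print(to_tool(np.array([.56,-.29,.2935])-o['tool_pos']), (np.pi/2-o['ee_rot'][2])/(np.pi/2))
E
```

```text
[ 0.48987753 -0.38757265  0.29473108] [ 3.14140998e+00 -1.16273402e-04  1.75092492e+00] 0.01618060846470565
[0.83430982 0.86468445 0.01256579] -0.11467342300085644
```

Emit:
{"op": "move_arm", "data": {"increments": [[[0,0.83,0.86,0,0,0,0.08],[0,0.83,0.86,0,0,0,0.115],[0,0.83,0.86,0,0,0,0.115],[0,0.83,0.86,0,0,0,0.115]]]}}

```text
time: 21.98
tool_pos: [0.562, -0.2847, 0.294]
ee_rot: [3.14, -0.004, 1.583]
wrist_force: [-0.3, -0.3, -0.6]
width: 0.0165
```

Emit:
{"op": "move_arm", "data": {"increments": [[[0,1,0.95,0,0,0,0],[0,1,0.95,0,0,0,0],[0,1,0.95,0,0,0,0],[0,1,0.95,0,0,0,0],[0,1,0.95,0,0,0,0]]]}}

```text
time: 22.4
tool_pos: [0.6552, -0.1867, 0.2936]
ee_rot: [-3.141, -0.001, 1.582]
wrist_force: [0.0, 0.1, -0.5]
width: 0.0159
```

```bash
python3 - <<'E'
from h import *
o=robot.get_obs();print(o['tool_pos'],o['ee_rot'],o['width'])
print(to_tool(np.array([.656,-.145,.230])-o['tool_pos']))
E
```

```text
[ 0.6551607  -0.18667242  0.29356628] [-3.14089730e+00 -1.23852564e-03  1.58150540e+00] 0.015854779173048048
[0.41582279 0.01329754 0.63616925]
```

Emit:
{"op": "move_arm", "data": {"increments": [[[0,0.41,0.01,0.1,0,0,0],[0,0.41,0.01,0.3,0,0,0],[0,0.41,0.01,0.64,0,0,0],[0,0.41,0.01,0.64,0,0,0],[0,0.41,0.01,0.64,0,0,0],[0,0.41,0.01,0.64,0,0,0],[0.35,0.41,0.01,0.64,0,0,0],[0.35,0.41,0.01,0.64,0,0,0]]]}}

```text
time: 23.07
tool_pos: [0.6548, -0.1496, 0.2336]
ee_rot: [3.137, 0.002, 1.575]
wrist_force: [0.2, 0.6, -0.1]
width: 0.0264
```

Emit:
{"op": "move_arm", "data": {"increments": [[[0.35,0,0,0,0,0,0],[0.35,0,0,-0.4,0,0,0],[0.35,0,0,-0.9,0,0,0.08],[0.4,-0.4,-0.3,-0.9,0,0,0.16],[0.5,-0.4,-0.6,-0.9,0,0,0.24],[0.5,-0.4,-0.6,-0.9,0,0,0.32],[0.5,-0.4,-0.6,-0.9,0,0,0.4],[0.5,-0.4,-0.6,-0.9,0,0,0.48]]]}}

```text
time: 23.73
tool_pos: [0.5937, -0.1894, 0.3222]
ee_rot: [3.14, -0.001, 0.819]
wrist_force: [0.4, 1.4, 1.0]
width: 0.0469
```

```bash
python3 - <<'E'
from h import *
snap("wrist","n_wrist");snap("side","n_side");snap("scene","n_scene")
o=robot.get_obs();print(o['tool_pos'],o['ee_rot'],o['width'])
for f in ("n_side","n_scene"):
    print(f);bolts(f"pics/{f}.npz")
    bolts(f"pics/{f}.npz",xr=(.525,.678),yr=(-.185,-.09),zmin=.010)
a=cv2.imread("pics/n_side.png")[160:290,240:400];b=cv2.imread("pics/n_scene.png")[210:400,270:520]
cv2.imwrite("pics/n.png",np.hstack([cv2.resize(a,(400,330)),cv2.resize(b,(400,330))]))
E
```

```text
[ 0.59446555 -0.18911469  0.32180747] [ 3.13983288e+00 -4.98081137e-04  8.29331545e-01] 0.04703170332934119
n_side
px [291. 205.] ctr mm [ 656.1 -150.4] LW [26.1 66.2] axis deg(to head) 90.7 ztop 0.0253 zmed 0.018
px [297. 210.] ctr mm [ 624.8 -142. ] LW [18.7 63.4] axis deg(to head) 91.7 ztop 0.0272 zmed 0.0182
px [308. 214.] ctr mm [ 587.2 -143.7] LW [14.1 68.6] axis deg(to head) 90.1 ztop 0.0271 zmed 0.0188
px [318. 220.] ctr mm [ 549.2 -139.6] LW [17.4 64.3] axis deg(to head) 87.6 ztop 0.028 zmed 0.0184
n_scene
px [401. 239.] ctr mm [ 660.7 -145.4] LW [29.2 52. ] axis deg(to head) 91.5 ztop 0.028 zmed 0.0205
px [394. 245.] ctr mm [ 627.8 -141.5] LW [23.8 56.1] axis deg(to head) -87.3 ztop 0.029 zmed 0.02
px [387. 253.] ctr mm [ 597.4 -140.5] LW [30.6 57. ] axis deg(to head) -86.4 ztop 0.0278 zmed 0.0201
px [381. 262.] ctr mm [ 556.5 -138.9] LW [28.  72.1] axis deg(to head) 88.4 ztop 0.0276 zmed 0.0194
```

View pics/n.png

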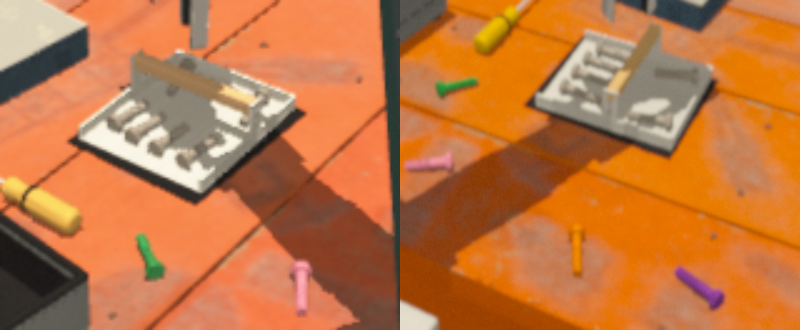

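View pics/n_wrist.png

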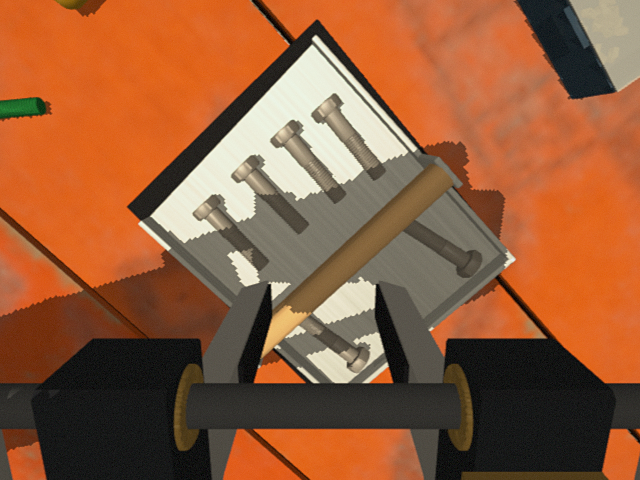

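```bash
python3 - <<'E'
from h import *
for f in ("n_wrist","n_side","n_scene","b_scene","b_side"):
    im,d,p=load(f"pics/{f}.npz");P=pts(d,p);h=cv2.cvtColor(im,cv2.COLOR_RGB2HSV)
    m=(d>0)&(P[...,2]>.054)&(P[...,2]<.075)&(P[...,0]>.5)&(P[...,0]<.7)&(P[...,1]>-.24)&(P[...,1]<-.16)&(h[...,1]>60)
    Q=P[m]; r=cv2.minAreaRect((Q[:,:2]*1000).astype(np.float32)); 
    v=cv2.fitLine((Q[:,:2]*1000).astype(np.float32),cv2.DIST_HUBER,0,.01,.01).ravel()
    print(f,len(Q),np.round(r[0],1),np.round(r[1],1),'ang',np.degrees(np.arctan2(v[1],v[0])).round(2),'y@x=598',(v[3]+v[1]/v[0]*(598-v[2])).round(1),'z',np.percentile(Q[:,2],[50,90]).round(4))
# ray-cast ends of bar top in n_wrist at z .063 (two-view height check: scene+wrist)
E
```

```text
n_wrist 6719 [ 600.3 -200.2] [168.1  22. ] ang 1.85 y@x=598 -199.2 z [0.0623 0.0633]
n_side 276 [ 600.1 -198.2] [ 28.  165.5] ang 0.82 y@x=598 -196.3 z [0.0609 0.0643]
n_scene 399 [ 600.8 -202.9] [173.4  22.3] ang 0.47 y@x=598 -204.0 z [0.0637 0.0661]
b_scene 384 [ 602.2 -203.4] [170.5  22.1] ang 0.44 y@x=598 -204.0 z [0.0636 0.066 ]
b_side 275 [ 600.4 -198.2] [173.   25.9] ang 1.12 y@x=598 -196.9 z [0.0611 0.0642]
```

Emit:
{"op": "move_arm", "data": {"increments": [[[0.5,-0.05,0.11,0,0,0,0.08],[0.5,-0.05,0.11,0,0,0,0.16],[0.5,-0.05,0.11,0,0,0,0.24],[0.5,-0.05,0.11,0,0,0,0.32],[0.5,-0.05,0.11,0,0,0,0.4],[0.5,-0.05,0.11,0,0,0,0.48],[0.5,-0.05,0.11,0,0,0,0.505],[0.5,-0.05,0.11,0,0,0,0.505]]]}}

```text
time: 24.55
tool_pos: [0.5994, -0.2, 0.3211]
ee_rot: [3.141, -0.001, 0.036]
wrist_force: [0.2, -1.0, -0.5]
width: 0.0473
```

```bash
python3 - <<'E'
from h import *
snap("wrist","o_wrist")
o=robot.get_obs();print(o['tool_pos'],o['ee_rot'],o['width'],o['joint_positions'])
im,d,p=load("pics/o_wrist.npz");P=pts(d,p)
m=(d>0)&(P[...,2]>.054)&(P[...,2]<.075)&(P[...,0]>.5)&(P[...,0]<.7)&(P[...,1]>-.24)&(P[...,1]<-.16)
Q=P[m];v=cv2.fitLine((Q[:,:2]*1000).astype(np.float32),cv2.DIST_HUBER,0,.01,.01).ravel();print(np.degrees(np.arctan2(v[1],v[0])),v,Q[:,0].max(),Q[:,0].min())
# tray corners via color/edges later
E
```

```text
[ 0.59940466 -0.20000513  0.32102936] [ 3.14128729e+00 -5.10651986e-04  3.69338403e-02] 0.046920257891606025 [-4.11735713e-01  2.96806498e-01  1.29163577e+00 -5.36478066e-05
  1.55255782e+00  1.12212781e+00]
1.0341222 [ 9.9983710e-01  1.8047858e-02  6.0869043e+02 -1.9994151e+02] 0.6841419808771816 0.5169345494287227
```

View pics/o_wrist.png

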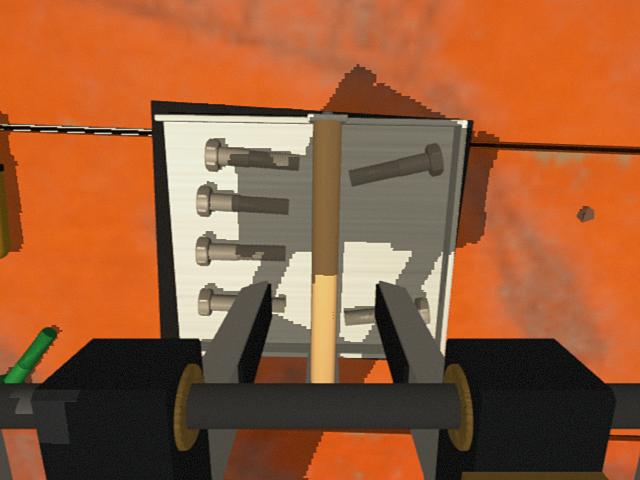

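Emit:
{"op": "move_arm", "data": {"increments": [[[0.5,0,0,0.25,0,0,0.008],[0.5,0,0,0.5,0,0,0.008],[0.5,0,0,0.7,0,0,0.008],[0.5,0,0,0.85,0,0,0.008],[0.5,0,0,0.85,0,0,0.008],[0.5,0,0,0.85,0,0,0.008]]]}}

```text
time: 25.1
tool_pos: [0.5991, -0.2, 0.2349]
ee_rot: [-3.141, 0.002, 0.023]
wrist_force: [0.5, 0.2, 0.2]
width: 0.0468
```

Emit:
{"op": "move_arm", "data": {"increments": [[[0,0,0,0,0,0,0],[0,0,0,0,0,0,0],[0,0,0,0,0,0,0],[0,0,0,0,0,0,0],[0,0,0,0,0,0,0],[0,0,0,0,0,0,0],[0,0,0,0,0,0,0],[0,0,0,0,0,0,0]]]}}

```text
time: 25.77
tool_pos: [0.5994, -0.2004, 0.2366]
ee_rot: [3.14, -0.001, 0.021]
wrist_force: [0.5, -0.8, 3.8]
width: 0.0156
```

```bash
python3 - <<'E'
from h import *
o=robot.get_obs();print(o)
E
```

```text
{'time': 25.7667, 'joint_positions': array([-4.12235655e-01,  3.51400037e-01,  1.39426773e+00, -5.05701790e-04,
        1.39416603e+00,  1.13809432e+00]), 'qvel': array([-0.00119208, -0.00061919, -0.00035341,  0.00056491,  0.00065014,
       -0.00134619]), 'joint_torque': array([ 7.91796092e-01, -4.10281992e+01, -2.66506201e+01,  4.03152751e-01,
        9.63879313e-03, -3.22394958e-02]), 'tool_pos': array([ 0.59938966, -0.20041539,  0.23660745]), 'ee_rot': array([ 3.14040304e+00, -1.38791084e-03,  2.05555986e-02]), 'wrist_force': array([ 0.47305337, -0.81062635,  3.77731274]), 'wrist_torque': array([-0.15698067,  0.0708169 ,  0.00105136]), 'width': 0.01560801913781008}
```

Emit:
{"op": "move_arm", "data": {"increments": [[[0,0,0,-0.05,0,0,0],[0,0,0,-0.12,0,0,0],[0,0,0,-0.22,0,0,0],[0,0,0,-0.36,0,0,0],[0,0,0,-0.52,0,0,0],[0,0,0,-0.68,0,0,0],[0,0,0,-0.82,0,0,0],[0,0,0,-0.9,0,0,0]]]}}

```text
time: 26.43
tool_pos: [0.5993, -0.2, 0.3275]
ee_rot: [3.141, -0.001, 0.021]
wrist_force: [0.7, -0.8, -6.5]
width: 0.0161
```

```bash
python3 - <<'E'
from h import *
o=robot.get_obs();print(o['tool_pos'],o['ee_rot'],o['wrist_force'],o['wrist_torque'],o['width'])
snap("wrist","p_wrist");snap("side","p_side");snap("scene","p_scene")
a=cv2.imread("pics/p_side.png")[100:290,220:420];b=cv2.imread("pics/p_scene.png")[160:330,330:520]
cv2.imwrite("pics/p.png",np.hstack([cv2.resize(a,(400,380)),cv2.resize(b,(400,380))]))
E
```

```text
[ 0.59931682 -0.19999303  0.3274659 ] [ 3.14101588e+00 -1.46891527e-03  2.08890044e-02] [ 0.67320758 -0.75546594 -6.49866549] [-0.1083552  -0.09441188  0.02366155] 0.016052886061869612
```

View pics/p.png

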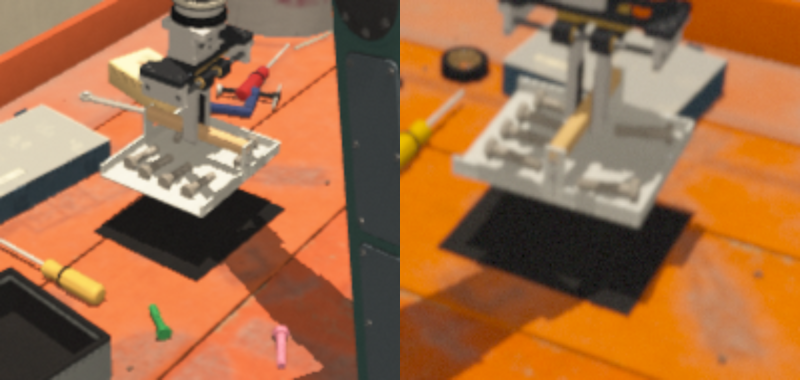

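View pics/p_wrist.png

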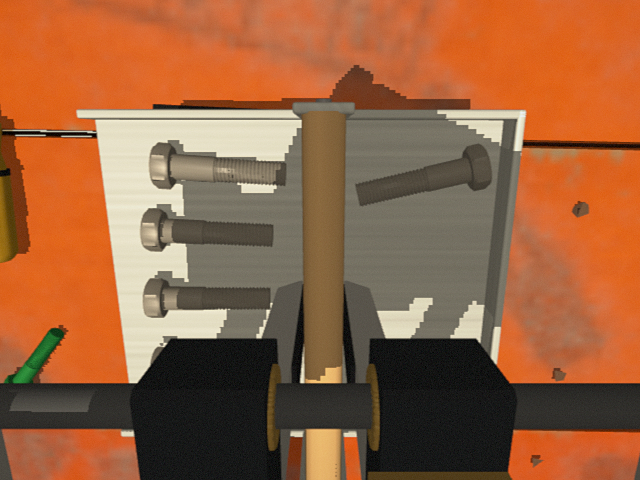

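The tray hangs level with all six bolts on it, and the measured load is about 6.5 N. I'll carry it smoothly to the tub.

Emit:
{"op": "move_arm", "data": {"increments": [[[0,0,-0.03,-0.03,0,0,0],[0,0,-0.1,-0.07,0,0,0],[0,0,-0.2,-0.12,0,0,0],[0,0,-0.32,-0.18,0,0,0],[0,0,-0.46,-0.24,0,0,0],[0,0,-0.6,-0.3,0,0,0],[0,0,-0.74,-0.36,0,0,0],[0,0,-0.88,-0.42,0,0,0]]]}}

```text
time: 27.25
tool_pos: [0.5973, -0.1101, 0.3688]
ee_rot: [3.142, -0.001, 0.022]
wrist_force: [0.1, 0.1, -7.5]
width: 0.0157
```

Emit:
{"op": "move_arm", "data": {"increments": [[[0,0,-0.13,-0.05,0,0,0],[0,0,-0.26,-0.1,0,0,0],[0,0,-0.38,-0.13,0,0,0],[0,0,-0.5,-0.15,0,0,0],[0,-0.02,-0.62,-0.16,0,0,0],[0,-0.03,-0.75,-0.16,0,0,0],[0,-0.04,-0.87,-0.16,0,0,0],[0,-0.05,-1,-0.16,0,0,0]]]}}

```text
time: 27.92
tool_pos: [0.5901, -0.0112, 0.3832]
ee_rot: [3.141, 0.001, 0.02]
wrist_force: [-0.2, 0.3, -6.8]
width: 0.0159
```

Emit:
{"op": "move_arm", "data": {"increments": [[[0,-0.01,-0.13,0,0,0,0.01],[0,-0.02,-0.25,0,0,0,0.02],[0,-0.03,-0.38,0,0,0,0.03],[0,-0.04,-0.5,0,0,0,0.04],[0,-0.05,-0.63,0,0,0,0.05],[0,-0.06,-0.75,0,0,0,0.06],[0,-0.08,-0.88,0,0,0,0.07],[0,-0.1,-1,0,0,0,0.08]]]}}

```text
time: 28.58
tool_pos: [0.5779, 0.0889, 0.3832]
ee_rot: [-3.142, 0.001, -0.106]
wrist_force: [-0.0, 0.2, -7.2]
width: 0.0154
```

Emit:
{"op": "move_arm", "data": {"increments": [[[0,0.01,-0.13,0,0,0,0.01],[0,0.02,-0.25,0,0,0,0.02],[0,0.03,-0.38,0,0,0,0.024],[0,0.04,-0.5,0,0,0,0.024],[0,0.05,-0.62,0,0,0,0.024],[0,0.06,-0.72,0,0,0,0.024],[0,0.07,-0.8,0,0,0,0.024],[0,0.07,-0.85,0,0,0,0.024]]]}}

```text
time: 29.25
tool_pos: [0.5943, 0.1725, 0.3834]
ee_rot: [-3.142, 0.0, -0.142]
wrist_force: [0.2, -0.0, -7.3]
width: 0.0158
```

```bash
python3 - <<'E'
from h import *
o=robot.get_obs();print(o['tool_pos'],o['ee_rot'],o['wrist_force'],o['wrist_torque'],o['width'])
print(to_tool(np.array([.568,.243,.385])-o['tool_pos']))
snap("wrist","q_wrist");snap("side","q_side");snap("scene","q_scene")
a=cv2.imread("pics/q_side.png")[100:330,120:340];b=cv2.imread("pics/q_scene.png")[100:300,150:400]
cv2.imwrite("pics/q.png",np.hstack([cv2.resize(a,(400,380)),cv2.resize(b,(400,380))]))
E
```

```text
[0.59433519 0.17249964 0.38341223] [-3.14156053e+00  1.61781433e-04 -1.41875623e-01] [ 1.67997730e-01 -4.57191249e-03 -7.29806397e+00] [-0.05494873  0.05720949 -0.06169404] 0.015789109564426154
[-0.36039603 -0.66068257 -0.01579815]
```

View pics/q.png

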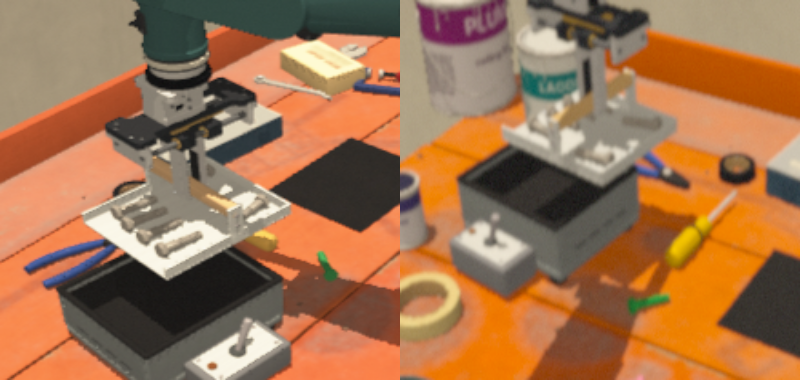

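View pics/q_wrist.png

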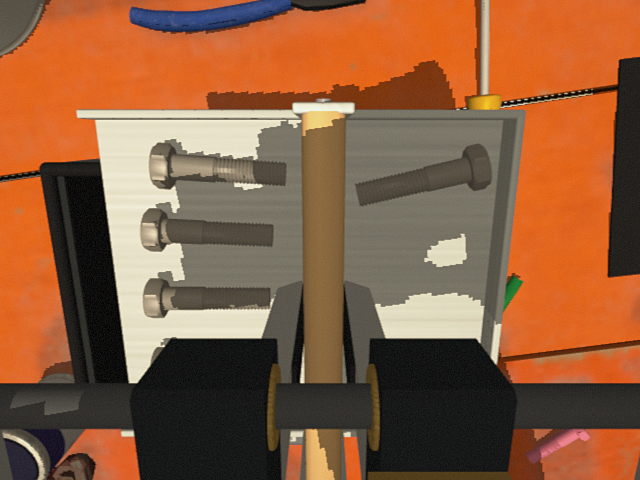

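```bash
python3 - <<'E'
from h import *
im,d,p=load("pics/c_wrist.npz")
a=ray(230,172,p,.09);b=ray(532,215,p,.09);print(a,b,np.linalg.norm(a-b))
m=(a+b)/2;y=(a-b)/np.linalg.norm(a-b);x=np.array([y[1],-y[0],0]);print('yaw',np.degrees(np.arctan2(x[1],x[0])),'ctr',m+x*.092)
im,d,p=load("pics/a_side.npz")
for u,v in [(153,278),(229,236),(274,268),(199,317)]: print(ray(u,v,p,.09))
print(np.mean([ray(u,v,p,.09) for u,v in [(153,278),(227,236),(274,267),(199,317)]],0))
E
```

```text
[0.49326378 0.36981588 0.09      ] [0.46274481 0.15733738 0.09      ] 0.21465908452190716
yaw -8.17367501427059 ctr [0.56906973 0.25049661 0.09      ]
[0.66103857 0.34714893 0.09      ]
[0.62982781 0.13297897 0.09      ]
[0.46626786 0.15848925 0.09      ]
[0.49368094 0.37037296 0.09      ]
[0.5642309  0.25231511 0.09      ]
```

Emit:
{"op": "move_arm", "data": {"increments": [[[0,-0.02,-0.04,0,0,0,0],[0,-0.07,-0.13,0,0,0,0],[0,-0.14,-0.25,0,0,0,0],[0,-0.21,-0.38,0,0,0,0],[0,-0.28,-0.5,0,0,0,0],[0,-0.33,-0.6,0,0,0,0],[0,-0.35,-0.65,0,0,0,0],[0,-0.36,-0.66,0,0,0,0]]]}}

```text
time: 30.07
tool_pos: [0.5672, 0.2436, 0.3837]
ee_rot: [-3.141, -0.0, -0.14]
wrist_force: [0.5, 0.0, -6.8]
width: 0.0158
```

Emit:
{"op": "move_arm", "data": {"increments": [[[0,0,0,0,-0.03,0,0],[0,0,0,0,-0.07,0,0],[0,0,0,0,-0.12,0,0],[0,0,0,0,-0.17,0,0],[0,0,0,0,-0.22,0,0],[0,0,0,0,-0.27,0,0],[0,0,0,0,-0.32,0,0],[0,0,0,0,-0.36,0,0]]]}}

```text
time: 30.73
tool_pos: [0.5683, 0.242, 0.3838]
ee_rot: [2.575, -0.001, -0.142]
wrist_force: [0.1, -1.3, -7.1]
width: 0.0158
```

```bash
python3 - <<'E'
from h import *
o=robot.get_obs();print(o['tool_pos'],o['ee_rot'],o['wrist_force'],o['wrist_torque'],o['width'])
snap("side","r_side");snap("scene","r_scene")
a=cv2.imread("pics/r_side.png")[100:330,120:340];b=cv2.imread("pics/r_scene.png")[100:300,150:400]
cv2.imwrite("pics/r.png",np.hstack([cv2.resize(a,(400,380)),cv2.resize(b,(400,380))]))
E
```

```text
[0.56827133 0.24200705 0.38378883] [ 2.57520936e+00 -8.34206312e-04 -1.42353913e-01] [ 0.11977651 -1.33631517 -7.07879562] [ 0.95888751 -0.10958745  0.01603162] 0.015800814298183793
```

View pics/r.png

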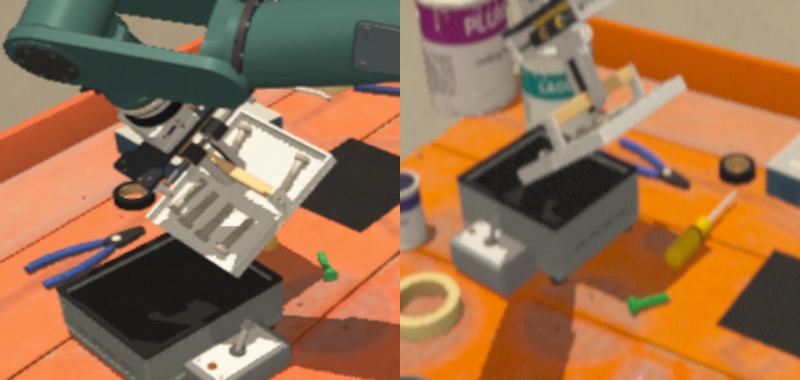

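Emit:
{"op": "move_arm", "data": {"increments": [[[0,0,0,0,-0.02,0,0],[0,0,0,0,-0.04,0,0],[0,0,0,0,-0.06,0,0],[0,0,0,0,-0.08,0,0],[0,0,0,0,-0.1,0,0],[0,0,0,0,-0.1,0,0],[0,0,0,0,-0.1,0,0],[0,0,0,0,-0.1,0,0]]]}}

```text
time: 31.5
tool_pos: [0.568, 0.2417, 0.3847]
ee_rot: [2.422, -0.002, -0.143]
wrist_force: [0.2, -0.0, -3.6]
width: 0.0157
```

```bash
python3 - <<'E'
from h import *
o=robot.get_obs();print(o['tool_pos'],o['ee_rot'],o['wrist_force'],o['wrist_torque'],o['width'],o['joint_positions'])
snap("side","s_side");snap("scene","s_scene")
a=cv2.imread("pics/s_side.png")[100:330,120:340];b=cv2.imread("pics/s_scene.png")[100:300,150:400]
cv2.imwrite("pics/s.png",np.hstack([cv2.resize(a,(400,380)),cv2.resize(b,(400,380))]))
E
```

```text
[0.56799093 0.2416581  0.38472147] [ 2.42210716e+00 -1.78846659e-03 -1.42742479e-01] [ 0.2128822  -0.02431309 -3.61861606] [ 0.72827592 -0.11135744 -0.02003533] 0.015731212102811375 [ 0.44528144  0.38102948  1.13021763 -0.64544406  1.9916675   1.99809342]
```

View pics/s.png

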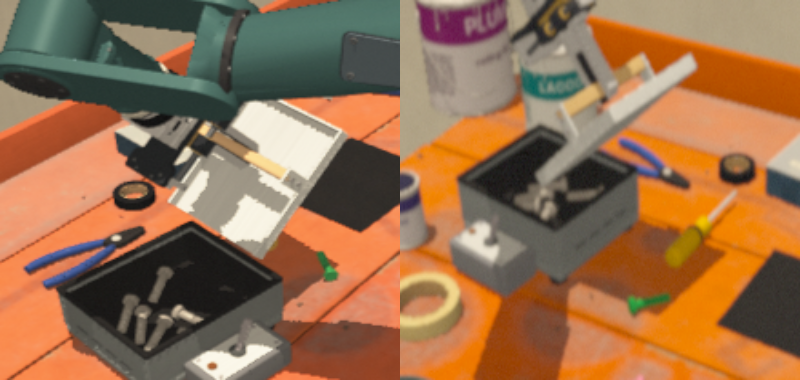

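Emit:
{"op": "move_arm", "data": {"increments": [[[0,0,0,0,0,0,0],[0,0,0,0,0,0,0],[0,0,0,0,0,0,0],[0,0,0,0,0,0,0]]]}}

```text
time: 31.93
tool_pos: [0.5679, 0.2418, 0.3836]
ee_rot: [2.419, -0.0, -0.143]
wrist_force: [0.0, 0.9, -3.0]
width: 0.0159
```

```bash
python3 - <<'E'
from h import *
o=robot.get_obs();print(o['wrist_force'],o['wrist_torque'])
snap("side","t_side");snap("scene","t_scene")
a=cv2.imread("pics/t_side.png")[150:330,140:320];b=cv2.imread("pics/t_scene.png")[110:280,190:360]
cv2.imwrite("pics/t.png",np.hstack([cv2.resize(a,(400,400),interpolation=2),cv2.resize(b,(400,400),interpolation=2)]))
E
```

```text
[ 0.02236569  0.90299837 -2.97308691] [ 0.79856018 -0.15538212  0.00510751]
```

View pics/t.png

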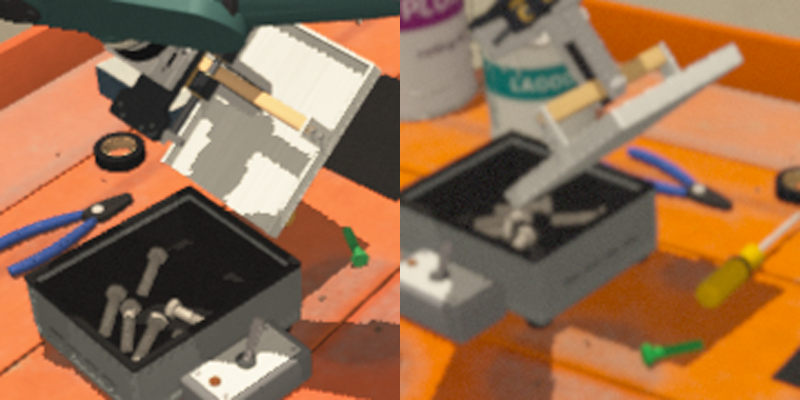

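Emit:
{"op": "move_arm", "data": {"increments": [[[0,0,0,0,0.04,0,0],[0,0,0,0,0.1,0,0],[0,0,0,0,0.17,0,0],[0,0,0,0,0.24,0,0],[0,0,0,0,0.31,0,0],[0,0,0,0,0.38,0,0],[0,0,0,0,0.44,0,0],[0,0,0,0,0.46,0,0]]]}}

```text
time: 32.7
tool_pos: [0.5677, 0.2409, 0.3841]
ee_rot: [-3.139, -0.001, -0.144]
wrist_force: [-0.3, -1.0, -3.1]
width: 0.0158
```

Emit:
{"op": "move_arm", "data": {"increments": [[[0,0.03,0.1,0,0,0,0],[0,0.07,0.3,0,0,0,0],[0,0.11,0.5,0,0,0,0],[0,0.15,0.7,0,0,0,0],[0,0.18,0.9,0,0,0,0],[0,0.2,1,0,0,0,0]]]}}

```text
time: 33.2
tool_pos: [0.5734, 0.1372, 0.3834]
ee_rot: [3.137, 0.001, -0.145]
wrist_force: [1.3, -0.5, -3.5]
width: 0.0155
```

Emit:
{"op": "move_arm", "data": {"increments": [[[0,0.03,0.2,0,0,0,-0.03],[0,0.07,0.4,0,0,0,-0.06],[0,0.11,0.6,0,0,0,-0.09],[0,0.15,0.8,0,0,0,-0.104],[0,0.2,1,0,0,0,-0.104],[0,0.2,1,0,0,0,-0.104]]]}}

```text
time: 33.7
tool_pos: [0.5792, 0.0347, 0.3834]
ee_rot: [3.137, 0.001, 0.017]
wrist_force: [-0.7, 0.2, -2.8]
width: 0.0161
```

```bash
python3 - <<'E'
from h import *
o=robot.get_obs();print(o['tool_pos'],o['ee_rot'],o['wrist_force'],o['wrist_torque'],o['width'])
snap("side","u_side");snap("scene","u_scene");snap("wrist","u_wrist")
a=cv2.imread("pics/u_side.png")[100:350,140:390];b=cv2.imread("pics/u_scene.png")[100:350,170:420]
cv2.imwrite("pics/u.png",np.hstack([cv2.resize(a,(400,400),interpolation=2),cv2.resize(b,(400,400),interpolation=2)]))
E
```

```text
[0.5792233  0.03466216 0.38344378] [3.13719707e+00 1.00093102e-03 1.65951592e-02] [-0.67365966  0.23718281 -2.75982641] [0.00539589 0.01710807 0.05130492] 0.01611191190432905
```

View pics/u.png

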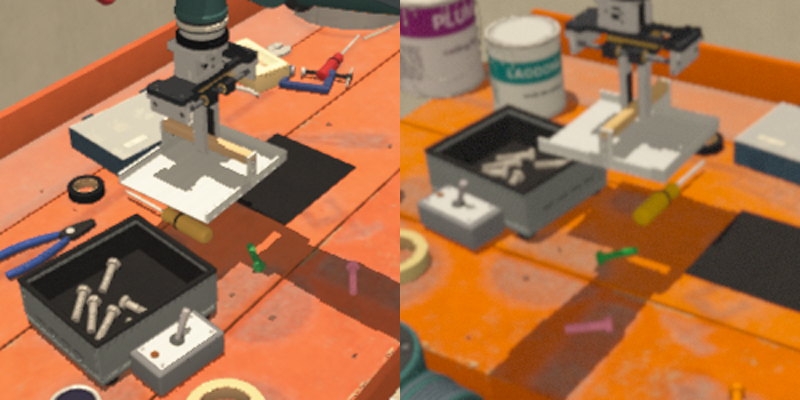

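View pics/u_wrist.png

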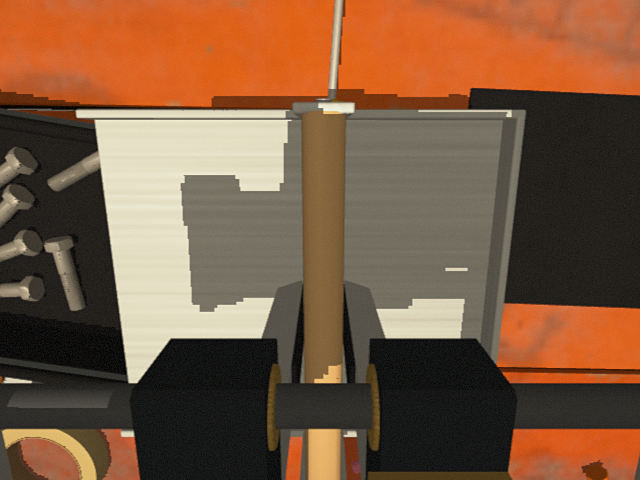

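The wrist view shows an empty tray, and all six bolts are visible in the tub. I'll return the tray to the mat.

Emit:
{"op": "move_arm", "data": {"increments": [[[0,0.02,0.2,0,0,0,0],[0,0.04,0.4,0,0,0,0],[0,0.07,0.6,0,0,0,0],[0,0.07,0.8,0,0,0,0],[0,0.07,1,0,0,0,0]]]}}

```text
time: 34.27
tool_pos: [0.5882, -0.0613, 0.3836]
ee_rot: [3.142, 0.0, 0.023]
wrist_force: [-0.7, -0.9, -2.6]
width: 0.0158
```

Emit:
{"op": "move_arm", "data": {"increments": [[[0,0.02,0.2,0,0,0,0],[0,0.04,0.4,0,0,0,0],[0,0.07,0.6,0,0,0,0],[0,0.07,0.8,0,0,0,0],[0,0.07,1,0,0,0,0],[0,0.07,1,0.2,0,0,0]]]}}

```text
time: 34.77
tool_pos: [0.5981, -0.1641, 0.3682]
ee_rot: [3.135, -0.008, 0.019]
wrist_force: [0.8, 0.0, -2.5]
width: 0.0156
```

Emit:
{"op": "move_arm", "data": {"increments": [[[0,0,0.2,0.1,0,0,0],[0,0,0.33,0.3,0,0,0],[0,0,0.33,0.5,0,0,0],[0,0,0.33,0.6,0,0,0],[0,0,0.33,0.6,0,0,0],[0,0,0.33,0.6,0,0,0]]]}}

```text
time: 35.27
tool_pos: [0.598, -0.1935, 0.3032]
ee_rot: [-3.141, 0.001, 0.022]
wrist_force: [0.1, -0.3, -2.1]
width: 0.0158
```

```bash
python3 - <<'E'
from h import *
o=robot.get_obs();print(o['tool_pos'],o['ee_rot'],o['wrist_force'],o['width'])
print(to_tool(np.array([.5994,-.2003,.2366])-o['tool_pos']))
snap("wrist","v_wrist")
E
```

```text
[ 0.59804855 -0.19349852  0.30324139] [-3.14091302e+00  1.38714581e-03  2.21415433e-02] [ 0.11336354 -0.28977822 -2.05183834] 0.01582696480339025
[0.01292973 0.06875018 0.66635004]
```

View pics/v_wrist.png

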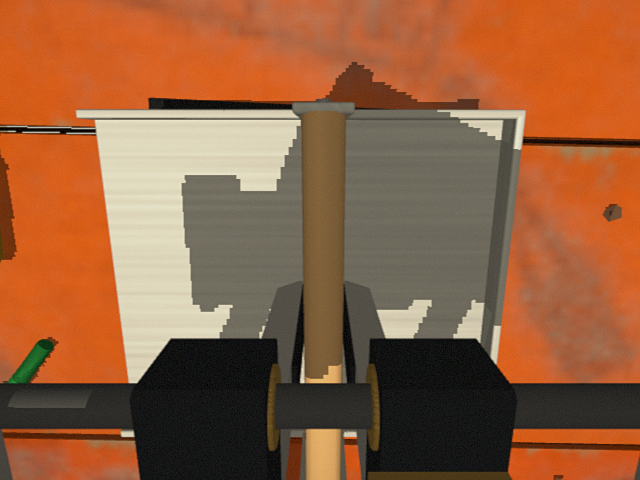

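Emit:
{"op": "move_arm", "data": {"increments": [[[0,0.01,0.06,0.15,0,0,0],[0,0.01,0.06,0.3,0,0,0],[0,0.01,0.06,0.42,0,0,0],[0,0.01,0.06,0.52,0,0,0],[0,0.01,0.06,0.58,0,0,0],[0,0.01,0.06,0.62,0,0,0],[0,0.01,0.06,0.64,0,0,0],[0,0.01,0.06,0.65,0,0,0]]]}}

```text
time: 35.98
tool_pos: [0.5991, -0.2005, 0.2389]
ee_rot: [3.141, -0.0, 0.021]
wrist_force: [0.2, -0.8, -3.1]
width: 0.0155
```

Emit:
{"op": "move_arm", "data": {"increments": [[[0,0,0,0,0,0,0],[0,0,0,0.01,0,0,0]]]}}

```text
time: 36.15
tool_pos: [0.5992, -0.2006, 0.2386]
ee_rot: [3.141, -0.002, 0.021]
wrist_force: [0.1, -0.7, -2.4]
width: 0.0158
```

Emit:
{"op": "move_arm", "data": {"increments": [[[0,0,0,0.01,0,0,0],[0,0,0,0.02,0,0,0],[0,0,0,0.02,0,0,0]]]}}

```text
time: 36.4
tool_pos: [0.5991, -0.2006, 0.2366]
ee_rot: [3.141, -0.001, 0.021]
wrist_force: [-0.9, 0.9, 0.3]
width: 0.0156
```

Emit:
{"op": "move_arm", "data": {"increments": [[[0,0,0,0.01,0,0,0],[0,0,0,0.01,0,0,0],[0,0,0,0.01,0,0,0]]]}}

```text
time: 36.65
tool_pos: [0.5991, -0.2006, 0.2366]
ee_rot: [3.141, -0.002, 0.021]
wrist_force: [-3.6, 0.9, 6.0]
width: 0.0158
```

Contact is made, so I release gently and rise.

Emit:
{"op": "move_arm", "data": {"increments": [[[0.3,0,0,-0.01,0,0,0],[0.5,0,0,-0.01,0,0,0],[0.5,0,0,-0.01,0,0,0],[0.5,0,0,-0.01,0,0,0],[0.5,0,0,-0.01,0,0,0],[0.5,0,0,-0.1,0,0,0],[0.5,0,0,-0.4,0,0,0],[0.5,0,0,-0.8,0,0,0]]]}}

```text
time: 37.32
tool_pos: [0.598, -0.2001, 0.3112]
ee_rot: [-3.138, 0.009, 0.021]
wrist_force: [0.0, -0.5, -0.0]
width: 0.0469
```

Emit:
{"op": "move_arm", "data": {"increments": [[[0.3,0,0,-0.4,0,0,0],[0,-0.3,-0.4,-0.8,0,0,0],[0,-0.6,-0.7,-0.9,0,0,0],[0,-0.8,-1,-0.9,0,0,0],[0,-0.8,-1,-0.9,0,0,0]]]}}

```text
time: 37.73
tool_pos: [0.5146, -0.0995, 0.4085]
ee_rot: [3.142, -0.005, 0.023]
wrist_force: [0.6, 0.2, 1.2]
width: 0.017
```

```bash
python3 - <<'E'
from h import *
o=robot.get_obs();print(o['tool_pos'],o['ee_rot'],o['wrist_force'],o['width'])
snap("side","w_side");snap("scene","w_scene");snap("wrist","w_wrist")
a=cv2.imread("pics/w_side.png")[120:320,220:420];b=cv2.imread("pics/w_scene.png")[170:370,290:490]
cv2.imwrite("pics/w.png",np.hstack([cv2.resize(a,(400,400),interpolation=2),cv2.resize(b,(400,400),interpolation=2)]))
for f in ("a_side","w_side","b_scene","w_scene"):
    im,d,p=load(f"pics/{f}.npz");P=pts(d,p);h=cv2.cvtColor(im,cv2.COLOR_RGB2HSV)
    m=(d>0)&(P[...,2]>.054)&(P[...,2]<.075)&(P[...,0]>.5)&(P[...,0]<.7)&(P[...,1]>-.24)&(P[...,1]<-.16)&(h[...,1]>60)
    Q=P[m]; r=cv2.minAreaRect((Q[:,:2]*1000).astype(np.float32)); print(f,np.round(r[0],1),r[2])
E
```

```text
[ 0.51464377 -0.09947707  0.40850084] [ 3.14150143 -0.00462397  0.02253501] [0.57996832 0.23105053 1.2278124 ] 0.016984176687486294
a_side [ 598.6 -198.1] 89.70433807373047
w_side [ 600.3 -198.6] 0.09816523641347885
b_scene [ 602.2 -203.4] 2.5686748027801514
w_scene [ 601.2 -202.8] 2.46962833404541
```

View pics/w.png

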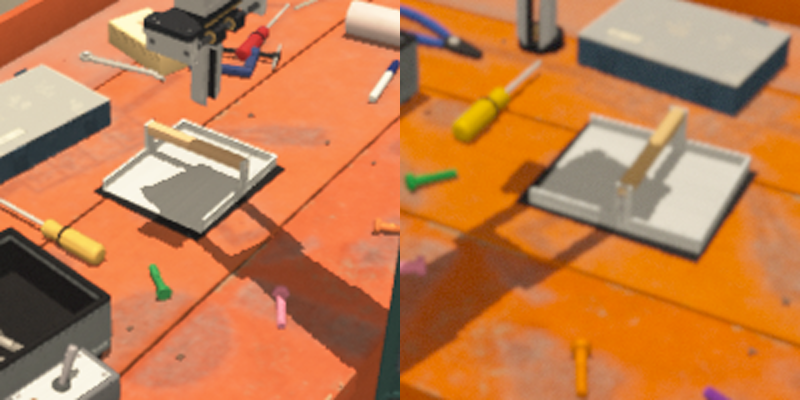

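The tray is flat on its mat in its old place, and no grey bolts remain on the bench. Now I switch the tumbler on.

Emit:
{"op": "move_arm", "data": {"increments": [[[0,-0.2,-1,0,0,0,0.015],[0,-0.2,-1,0,0,0,0.015],[0,-0.2,-1,0,0,0,0.015],[0,-0.2,-1,0,0,0,0.015]]]}}

```text
time: 38.22
tool_pos: [0.4949, -0.0005, 0.4044]
ee_rot: [-3.14, 0.001, 0.001]
wrist_force: [0.5, -0.9, 0.2]
width: 0.0003
```

Emit:
{"op": "move_arm", "data": {"increments": [[[0,-0.3,-1,0,0,0,0],[0,-0.3,-1,0,0,0,0],[0,-0.3,-1,0,0,0,0],[0,-0.3,-1,0,0,0,0]]]}}

```text
time: 38.55
tool_pos: [0.4653, 0.0992, 0.4043]
ee_rot: [-3.141, 0.001, 0.0]
wrist_force: [-0.2, 0.3, -0.7]
width: 0.0006
```

Emit:
{"op": "move_arm", "data": {"increments": [[[0,-0.2,-1,0,0,0,0],[0,-0.2,-1,0,0,0,0],[0,-0.2,-1,0,0,0,0],[0,-0.2,-1,0,0,0,0],[0,-0.2,-1,0,0,0,0]]]}}

```text
time: 38.97
tool_pos: [0.4466, 0.1969, 0.4041]
ee_rot: [3.14, 0.0, -0.003]
wrist_force: [0.3, -0.3, 0.4]
width: 0.0001
```

```bash
python3 - <<'E'
from h import *
o=robot.get_obs();print(o['tool_pos'],o['ee_rot'],o['width'])
snap("wrist","x_wrist")
print(to_tool(np.array([.4435,.212,.276])-o['tool_pos']))
E
```

```text
[0.44664633 0.19689842 0.40409931] [ 3.13964858e+00  2.60415115e-04 -2.87027701e-03] 8.312704488001063e-05
[-0.0318094  -0.15326831  1.28071694]
```

View pics/x_wrist.png

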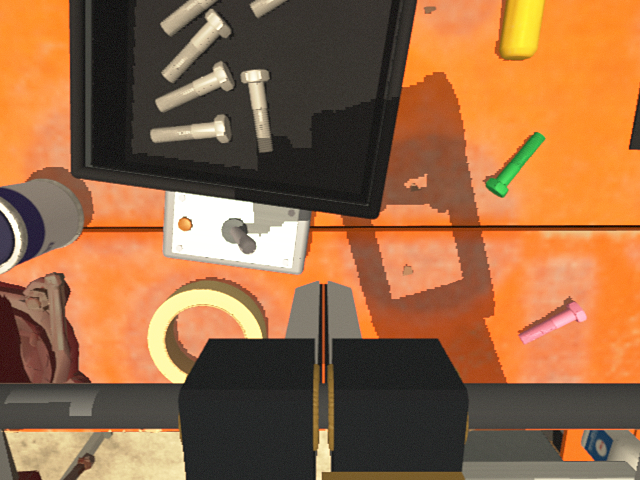

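```bash
python3 - <<'E'
from h import *
im,d,p=load("pics/x_wrist.npz")
print('tip',ray(247,244,p,.094),'piv',ray(233,230,p,.052))
E
```

```text
tip [0.445017   0.25151466 0.094     ] piv [0.44594798 0.270056   0.052     ]
```

Emit:
{"op": "move_arm", "data": {"increments": [[[0,-0.03,-0.15,0.4,0,0,0],[0,-0.03,-0.15,0.8,0,0,0],[0,-0.03,-0.15,1,0,0,0],[0,-0.03,-0.15,1,0,0,0]]]}}

```text
time: 39.35
tool_pos: [0.4417, 0.2102, 0.2984]
ee_rot: [3.137, 0.011, -0.006]
wrist_force: [-0.7, -0.1, -0.5]
width: 0.0003
```

Emit:
{"op": "move_arm", "data": {"increments": [[[0,0,0,0.28,0,0,0],[0,0,0,0.28,0,0,0],[0,0,-0.12,0.28,0,0,0],[0,0,-0.22,0.28,0,0,0],[0,0,-0.32,0.28,0,0,0],[0,0,-0.4,0.28,0,0,0],[0,0,-0.45,0.28,0,0,0],[0,0,-0.45,0.28,0,0,0]]]}}

```text
time: 40.02
tool_pos: [0.4426, 0.2591, 0.2774]
ee_rot: [-3.141, -0.001, -0.001]
wrist_force: [-0.8, -0.5, -0.3]
width: 0.0005
```

```bash
python3 - <<'E'
from h import *
snap("side","y_side"); snap("wrist","y_wrist")
a=cv2.imread("pics/y_side.png")[230:370,140:310];b=cv2.imread("pics/y_wrist.png")[150:330,150:410]
cv2.imwrite("pics/y.png",np.hstack([cv2.resize(a,(400,330)),cv2.resize(b,(400,330))]))
E
```

```text
(no output)
```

View pics/y.png

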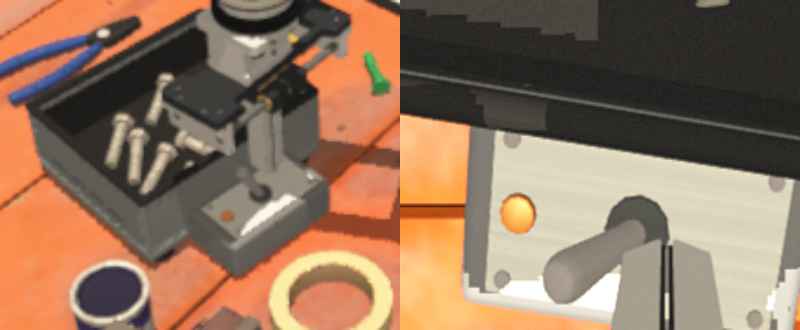

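The bat has snapped over towards the lamp, so the tumbler is ON. I'll retreat -y and up, then do the final check.

Emit:
{"op": "move_arm", "data": {"increments": [[[0,0,0.2,0,0,0,0],[0,0,0.4,0,0,0,0],[0,0,0.4,-0.4,0,0,0],[0,0,0.4,-0.8,0,0,0],[0,0,0.5,-1,0,0,0],[0,0,0.5,-1,0,0,0]]]}}

```text
time: 40.62
tool_pos: [0.4432, 0.2067, 0.3831]
ee_rot: [-3.139, -0.011, -0.004]
wrist_force: [-0.3, 0.1, 0.9]
width: 0.0003
```

Emit:
{"op": "move_arm", "data": {"increments": [[[0,-0.3,0.4,-0.3,0,0,0],[0,-0.6,0.8,-0.3,0,0,0],[0,-0.6,1,-0.3,0,0,0],[0,-0.6,1,-0.3,0,0,0],[0,-0.6,1,-0.3,0,0,0]]]}}

```text
time: 41.03
tool_pos: [0.3816, 0.1064, 0.4062]
ee_rot: [-3.141, -0.0, -0.007]
wrist_force: [0.7, -0.2, 0.3]
width: 0.0001
```

```bash
python3 - <<'E'
from h import *
o=robot.get_obs();print(o['tool_pos'],o['time'])
for n in("side","scene","wrist"): snap(n,"zz_"+n)
E
```

```text
[0.38160144 0.10644375 0.4062393 ] 41.0333
```

View pics/zz_side.png

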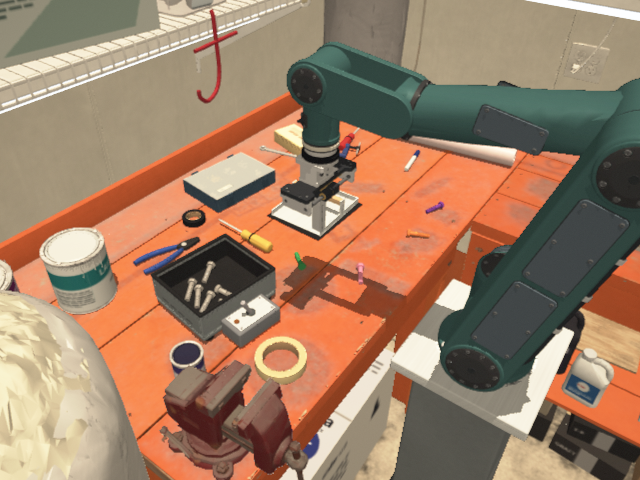

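View pics/zz_scene.png

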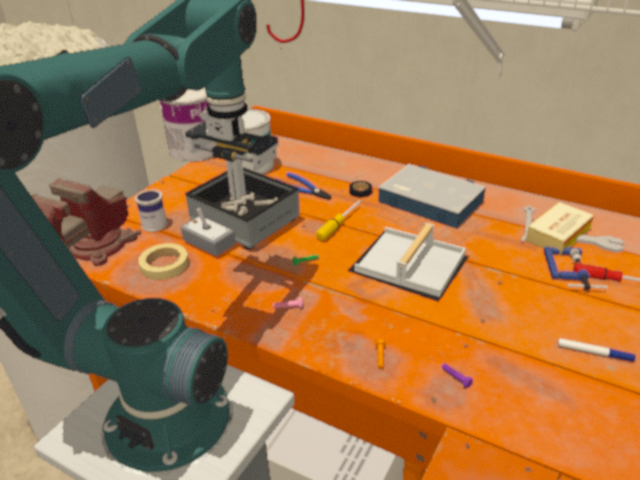

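View pics/zz_wrist.png

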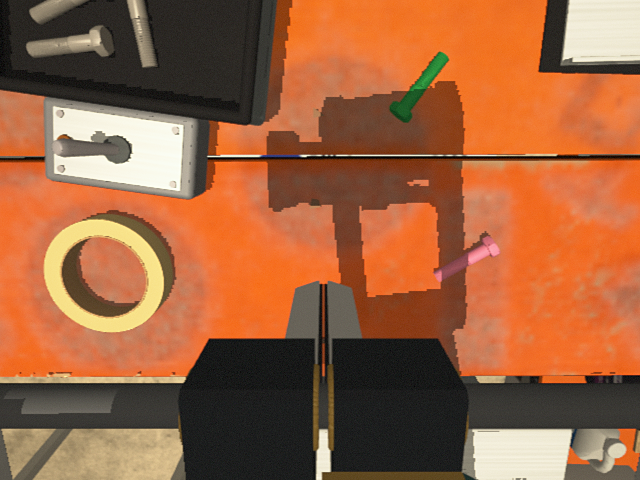

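The side view shows six bolts in the tub, with the bat at (245,309) leaning towards the lamp. The tray is on its mat, and the screwdriver, tape and coloured look-alikes are where they were. I'm handing the job in.

```bash
python3 -c "
from bench import robot
print(robot.close_job())"
```

```text
the job is handed in; nothing more can be done
None
```

The job is done and handed in at about 41 s of the 210 s allowed, in the order you asked. I switched the tumbler off and moved the four loose grey bolts onto the tray with the two already there. I then tipped all six into the tub, set the empty tray back on its mat and switched the tumbler on again.

**Last checks:**
- **Bolts:** all six are in the tub, and no grey bolts are left on the bench in either fixed camera view.
- **Tray:** it is empty and flat on its mat, with its bar within about 2 mm of where it started.
- **Toggle:** the bat leans towards the lamp, so the tumbler is ON.
- **Other items:** the screwdriver, tape and coloured look-alikes look undisturbed.
- **Robot:** the arm is clear of everything.

**Worth noting:** the first push on the toggle pressed its stop with about 25 N, under the 40 N limit; the second push showed almost no force. The cameras disagreed by 3–7 mm on the bar's position across the jaws. I used the middle value, and the grasp was clean. No check failed.

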